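# Hang the large spanner on the tool carousel

## Robot

A 6-joint arm with a two-finger parallel gripper is mounted at the origin on a cart in front of the work surface, level with it; the furniture and walls round the work are solid. World frame = base frame: x ahead of the robot, y to its left, z up, the work surface at z = 0. Lengths are in m, angles in rad, forces in N, time in s.
With the tool pointing down it reaches from about 0.375 to 0.975 m from the base axis. Payload 3.8 kg.
Tool frame: the origin (TCP) lies on the centre line of the jaws, within the pads' length; the fingertips stand 25 mm ahead of it and the grasp point (between the pads) lies 6 mm ahead of it; z points along the fingers, y is the direction in which the jaws open and shut (so a half turn about z gives the same grasp; the last joint's range is limited). The gripper opens to 85 mm and grips with 20 to 120 N. Pads are 22 mm wide; open, the fingers measure 114 mm over their backs; the gripper's body (76 mm by 85 mm) begins 54 mm behind the grasp point. The pads swing forward as they close: fully open they stand 13 mm farther back than shut.
Start: joints at [1.246, 0.264, 1.604, -0, 1.274, -0.037], TCP at [0.192, 0.647, 0.235] pointing down, gripper open.
Joint ranges: [-2.63, 2.63], [-0.94, 2.18], [0.31, 2.57], [-1.31, 4.45], [0, 2.66], [-2.55, 2.55]. Speed limits (rad/s): [2.57, 2.57, 3.14, 3.14, 3.14, 3.14].

## Interface

Orientations are given as a rotation vector (axis times angle).
In Python, from workcell import bot gives the robot as it stands.
- The arm moves only by the tool servo_tool, never from a script. Its argument "moves" is a list of rows, each a list of 3 entries, a list of its own where there are three numbers: the closure in counts, from 0 (fully open) to 255 (shut), then the shift along the tool's x, y, z in m, then the turn about the tool's z in rad. A call has exactly 8 rows; each row shifts and turns the pose as measured when the row begins, along the tool's axes as they then stand; what a row does not reach is not made up. A row lasts 1/12 s, in which the tool goes at most 41.7 mm and 7.16 degrees, less where a joint would pass 70% of its speed; a pose out of reach is approached as far as the arm can. A call is refused whole if a number of a shift passes 0.0417 or a number of a turn 0.125, either way. A call with a gripper value outside its range is refused whole. The fingers move at their own pace and stop on an object; "newtons" is the grip in N (left out, the last holds). Time passes only in rows, so rows that do not move let the fingers close, or fill a call up. It gives the time, the measured TCP pose, the force and the opening at its end, in the units of the state.
- bot.read_state(): the state, without advancing time (a new reading comes with each control period).
- bot.read_camera(name): name is "scene" or "side" or "wrist"; returns a dict with "pixels" (384x512x3 uint8, red, green, blue), "depth" (384x512 float32, m along the optical axis (not along the pixel's ray), 0 where there is no reading), "intrinsics" (3x3 intrinsics, pixels), "R" (3x3) and "t" (3): a world point X has camera coordinates R X + t. Camera axes: x right, y down, z forward; pixel columns grow to the right and rows downward; lengths in m; the calibration is good to about 2 mm. The wrist camera is an equidistant fisheye: a pixel r from the principal point sees the ray r / f radians off the axis. A picture is of the moment at which its call begins.
- bot.finish_job(): hands the job in, once; it reports no verdict.
The state is a dict: "time": time; "q": joint angles; "joint_vel": joint speeds; "joint_torque": joint torques, N m; "tool_pos": TCP position; "tcp_rot": TCP orientation; "wrist_force": force on the tool from outside, world axes, zero at the start; "torque": the same for the moment, N m; "width": opening from 0.0 (shut) to 1.0 (fully open).
Only numpy, scipy, OpenCV 4.12 (cv2) and the standard library are available. Lean on these libraries where they do the work, as an engineer would, in place of code of your own. Each camera call takes 0.05 s, during which the arm holds its last target.

## Task

Turn the spanner carousel clockwise (seen from above) by its red post until its lug meets the rubber stop, with the free hook about at the front, and press it home there with about 12 N for half a second, never with more than 18 N. Then hang the loose large spanner by its ring end on that free hook, without forcing it over the ball (under 15 N), and leave it hanging still, with the lug still at the stop and the other things on the bench undisturbed.

Things in the scene. Friction and masses are not known exactly. Their poses are not given: they have to be found in the camera images.
- pivot (a point): fixed point on the upright turning axis of the carousel, 250 mm above the bench. The rack stands fixed on the bench on a round grey foot of 190 mm diameter; the hub on top (radius 36 mm) ends 278 mm above the bench. A black hoop (radius 93 mm) 95 mm above the bench turns with the carousel and steadies the hung tools
- push_post (a point): middle of the red upright post (14 mm diameter, red from 272 to 333 mm above the bench, this point at 305 mm), 85 mm from the turning axis, 45 degrees clockwise (from above) of the free hook; by it the carousel is turned. Dry friction: turning takes about 5 N at the post, and the carousel stays where it is left. The carousel starts 0.6 to 1.3 rad short of its stop
- lug_face (a point): middle of the contact face of the dark steel lug low on the carousel, 50 mm from the axis, 39 mm above the bench; it comes to lie on stop_face when the carousel is at its stop
- stop_face (a point): contact face of the rubber bumper on the small yellow stop block, behind the column, 50 mm from the axis, 39 mm above the bench. The stop ring is clamped at a slightly different angle each time (within 9 degrees), so where the carousel meets it has to be felt: the push then rises from about 5 N to 12 N within 1 to 3 mm
- hook_ball (a point): centre of the black ball (19 mm diameter) at the tip of the free hook, 120 mm from the axis, 286 mm above the bench. The hook is a 7 mm bar, level outwards from the hub at 250 mm height, bent up at 110 mm from the axis, rising 30 mm and leaning 12 degrees outwards to the ball. The other three hooks carry smaller spanners that swing a little but do not come off
- hook_seat (a point): point on the level bar of the free hook, 100 mm from the axis, 250 mm above the bench, between the bend and a black collar (19 mm diameter, 83 to 88 mm from the axis): the ring comes to hang here
- spanner_centre (a point): middle of the loose steel spanner (160 g, 231 mm long, 9 mm thick, shank up to 24 mm wide), half-way up; it lies flat on the bench. Its y axis runs along the spanner, the ring end at -y, the open jaw at +y
- ring_centre (a point): centre of the spanner's ring, 98 mm from spanner_centre towards -y; the hole is 21 to 22 mm wide, outer diameter 36 mm, 9 mm thick. Only 1 mm of room all round as it passes over the ball
- rack: the whole carousel with its fixed foot and all it carries; origin on the bench on the axis
- spanner: the loose spanner; origin under its middle
- grease_tin: yellow tin with a white lid, 70 mm wide, 46 mm high, bystander; origin under its middle
- coupling_hub: grey flanged steel hub, 66 mm wide, 38 mm high, bystander; origin under its middle
- screw_jar: white jar with a red lid, 63 mm wide, 87 mm high, bystander; origin under its middle

How it is judged:
On the way:
1. the carousel is turned against its stop (lug within 1 mm of the stop face) and pressed home there by the fingers with over 9 N, with the spanner not yet on the hook (distance between lug_face and stop_face below 0.001 m and distance between ring_centre and hook_ball above 0.06 m and contact force between the fingers and rack above 9 N), for 0.3 s.
At the end, for the whole second after the job is handed in: the spanner hangs by its ring on the free hook (ring centre within 18 mm of the hook's seat, spanner within 20 degrees of upright with its ring up), at rest (under 40 mm/s), and the carousel still stands at its stop (lug within 4 mm of the stop face) (distance between lug_face and stop_face below 0.004 m and distance between ring_centre and hook_seat below 0.018 m and angle between spanner_centre's own y axis and vertical above 2.79 rad and contact force between spanner and rack above 0.5 N and linear speed of spanner below 0.04 m/s); the robot touches nothing.
It fails at once if the robot presses on the carousel with more than 18 N (contact force between any of the fingers, the arm and rack above 18 N).
It fails at once if the held spanner is pressed on the carousel with more than 15 N (contact force between spanner and rack above 15 N and contact force between the fingers and spanner above 2 N).
It fails at once if a bystander is shoved by more than 20 mm (distance of any of grease_tin, coupling_hub, screw_jar from where it was at the start of the episode above 0.02 m).
It also fails if it takes over 72 s, if anything falls off the work surface, if the arm or the gripper's body presses on something with over 40 N, if the wrist force passes 120 N, or if a joint passes its speed limit or range.

## Working session

There is one attempt and no reset: what is moved stays moved. The work goes in short steps, Python scripts to look and compute and a tool call to move; the robot and the scene stay as the last step left them, time stands still between calls to the robot, and variables do not carry over. Pictures are saved under pics/ and viewed, and the job is handed in when it is done.

Besides the shell and the picture viewer there is one more tool, called after "Request:" by a JSON object that holds its "name" and its "arguments", one argument or row to a line. servo_tool: Moves the arm, as the interface text tells. Its arguments: {"type":"object","properties":{"moves":{"type":"array","items":{"type":"array"}},"newtons":{"type":"number"}},"required":["moves"]}

```bash
ls; mkdir -p pics
cat > h.py <<'E'
import numpy as np, cv2
from workcell import bot
def cam(n,save=None):
    c=bot.read_camera(n)
    if save: cv2.imwrite('pics/%s.png'%save,cv2.cvtColor(c['pixels'],cv2.COLOR_RGB2BGR))
    return c
def w2p(c,X):
    Y=c['R']@np.asarray(X)+c['t']; K=c['intrinsics']; return (K@(Y/Y[2]))[:2]
def ray(c,u,v):
    K=c['intrinsics']; d=np.array([(u-K[0,2])/K[0,0],(v-K[1,2])/K[1,1],1]); R=c['R']; return -R.T@c['t'], R.T@d
def onz(c,u,v,z):
    o,d=ray(c,u,v); return o+d*(z-o[2])/d[2]
def pts(c):
    K=c['intrinsics'];d=c['depth'];v,u=np.mgrid[:384,:512]
    P=np.stack([(u-K[0,2])/K[0,0]*d,(v-K[1,2])/K[1,1]*d,d],-1)
    return (P-c['t'])@c['R']
E
python3 - <<'E'
from h import *
import pickle
cs={n:cam(n,n+'0') for n in('scene','side','wrist')}
pickle.dump(cs,open('c0.pkl','wb'))
for n,c in cs.items(): print(n,c['intrinsics'],c['R'],c['t'],-c['R'].T@c['t'])
print(bot.read_state())
E
```

```text
pics
scene [[449.26828517   0.         255.180465  ]
 [  0.         449.26828517 190.36556318]
 [  0.           0.           1.        ]] [[ 0.51837197 -0.85509126 -0.01046061]
 [-0.5636948  -0.3324723  -0.75611529]
 [ 0.64306972  0.39784557 -0.65435483]] [-0.27899015  0.45816754  0.94601147] [-0.20546399 -0.46260049  0.96253625]
side [[389.16110512   0.         253.50033688]
 [  0.         389.16110512 193.3280134 ]
 [  0.           0.           1.        ]] [[-0.99950364 -0.03063874 -0.00733077]
 [-0.00576698  0.40670951 -0.91353933]
 [ 0.03097119 -0.91304361 -0.40668433]] [0.56414394 0.17079743 1.17246297] [0.52853633 1.01832954 0.6369881 ]
wrist [[297.31863964   0.         252.98465829]
 [  0.         297.31863964 188.73520319]
 [  0.           0.           1.        ]] [[ 0.28401683  0.95881728 -0.00196771]
 [ 0.91442931 -0.27025007  0.30130374]
 [ 0.28836345 -0.08737467 -0.95352619]] [-0.67455415 -0.03818221  0.3799813 ] [0.11692695 0.66965617 0.37249923]
{'time': 0.15, 'q': array([ 1.24614638e+00,  2.64604087e-01,  1.60505911e+00,  8.12871621e-06,
        1.27368254e+00, -3.68922573e-02]), 'joint_vel': array([-0.00124155, -0.00171236, -0.00391082,  0.00076014, -0.00162511,
        0.00074804]), 'joint_torque': array([ 1.39738047e-03, -5.15894830e+01, -3.67965066e+01, -7.71949135e-05,
        7.85997254e-03, -2.15625427e-06]), 'tool_pos': array([0.19138491, 0.64672399, 0.23433249]), 'tcp_rot': array([-4.50408070e-01, -3.10881028e+00,  2.70639824e-03]), 'wrist_force': array([ 0.4648326 , -0.27395227, -0.45065893]), 'torque': array([-0.00733539,  0.01088384, -0.02572839]), 'width': 1.0011876282418275}
```

View pics/scene0.png

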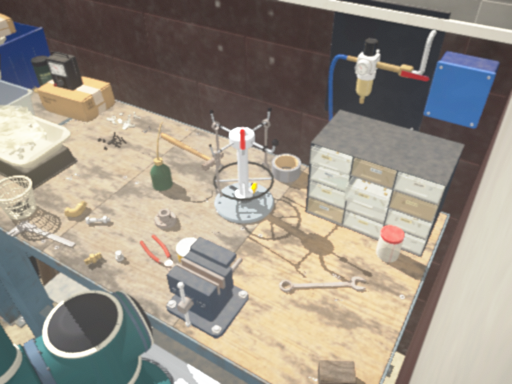

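View pics/side0.png

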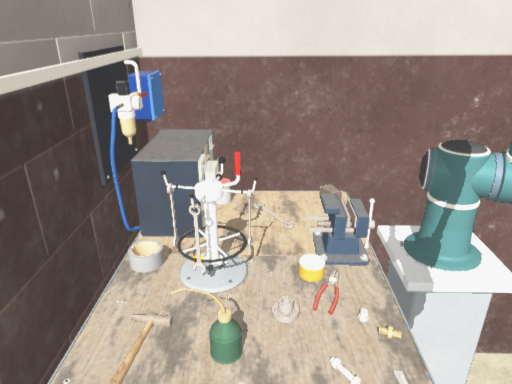

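View pics/wrist0.png

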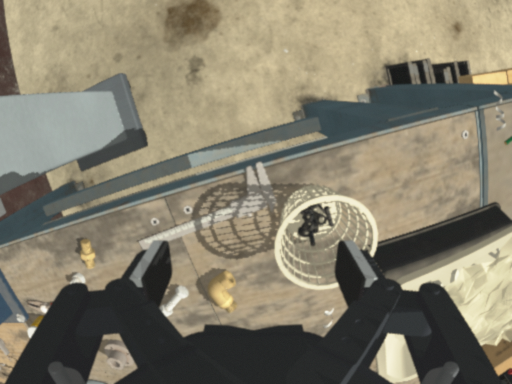

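The scene view shows the rack at about (243,180) with the red post at (243,140), and the loose spanner at about (322,286). In the side view the post is at (238,165). I'll zoom in on these.

Run:
```python
import cv2
a=cv2.imread('pics/scene0.png')[95:225,190:320]; b=cv2.imread('pics/side0.png')[140:295,150:300]
cv2.imwrite('pics/z1.png',cv2.hconcat([cv2.resize(a,(400,400),interpolation=cv2.INTER_CUBIC),cv2.resize(b,(400,400),interpolation=cv2.INTER_CUBIC)]))
a=cv2.imread('pics/scene0.png')[260:310,265:385]
cv2.imwrite('pics/z2.png',cv2.resize(a,None,fx=6,fy=6,interpolation=cv2.INTER_CUBIC))
```

```text
(no output)
```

View pics/z1.png

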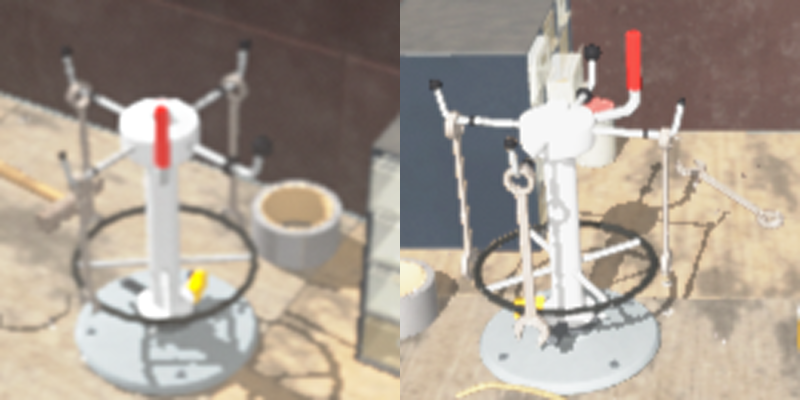

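View pics/z2.png

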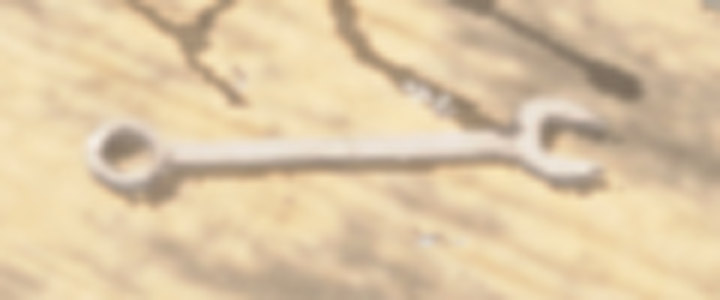

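```bash
cat > m.py <<'E'
from h import *
import pickle
def tri(cA,pA,cB,pB):
    o1,d1=ray(cA,*pA);o2,d2=ray(cB,*pB)
    A=np.stack([d1,-d2],1);s=np.linalg.lstsq(A,o2-o1,rcond=None)[0]
    a=o1+s[0]*d1;b=o2+s[1]*d2; return (a+b)/2,np.linalg.norm(a-b)
def redc(c,roi):
    x0,y0,x1,y1=roi;p=c['pixels'].astype(int);m=(p[...,0]>150)&(p[...,1]<70)&(p[...,2]<70)
    k=np.zeros_like(m);k[y0:y1,x0:x1]=1;m&=k
    v,u=np.nonzero(m);return (u.min()+u.max())/2,(v.min()+v.max())/2,u.min(),u.max(),v.min(),v.max(),m
E
python3 - <<'E'
from m import *
cs=pickle.load(open('c0.pkl','rb'));A=cs['scene'];B=cs['side']
ra=redc(A,(225,120,260,165));rb=redc(B,(228,140,250,180));print(ra[:6],rb[:6])
print('post',tri(A,ra[:2],B,rb[:2]))
print('ball',tri(A,(275.1,141.5),B,(222,160.2)))
for n,c,roi in(('A',A,(205,115,280,225)),('B',B,(160,170,260,295))):
    P=pts(c);x0,y0,x1,y1=roi;q=P[y0:y1,x0:x1].reshape(-1,3);ok=c['depth'][y0:y1,x0:x1].ravel()>0;q=q[ok]
    px=c['pixels'][y0:y1,x0:x1].reshape(-1,3)[ok].astype(int)
    for lo,hi,r in((.27,.285,.036),(.006,.02,.095)):
        s=q[(q[:,2]>lo)&(q[:,2]<hi)]
        print(n,lo,len(s),s.min(0),s.max(0),np.median(s,0))
# foot height hist
    print(np.histogram(q[:,2],bins=np.arange(-.01,.36,.01))[0])
E
```

```text
(np.float64(241.5), np.float64(136.5), np.int64(241), np.int64(242), np.int64(130), np.int64(143)) (np.float64(237.5), np.float64(169.5), np.int64(235), np.int64(240), np.int64(166), np.int64(173))
post (array([0.60633031, 0.084697  , 0.29400751]), np.float64(0.016519938711779043))
ball (array([0.65034074, 0.00449837, 0.28637521]), np.float64(0.003960619265457316))
A 0.27 70 [ 0.55041717 -0.0050974   0.27028041] [0.77994189 0.23950142 0.28495692] [0.64071548 0.07621524 0.27549361]
A 0.006 1524 [0.57824642 0.02734551 0.00601498] [1.00820969 0.51724198 0.01996636] [0.65268926 0.11004406 0.01355036]
[2097 1133 1299  243  228  334  138  114  108  108  531  136   91   66
   46   43   39   43   49   49   56   46   27   27   74  159  282  214
   47   48   39   16   17   18    8    0]
B 0.27 109 [0.55190188 0.07450742 0.27003569] [0.79387018 0.24722161 0.28462106] [0.66685839 0.12452797 0.27557976]
B 0.006 1724 [ 0.55598837 -0.48631949  0.00601091] [0.8670252  0.21694363 0.01999754] [0.66366513 0.15266994 0.01300857]
[4031  871 1453  229  267  328  223  233  213  218  779  167  157  162
  166  173  190  213  166  205  189  207  210  167  157  265  358  244
   83   61    3    0    0    0    0    0]
```

```bash
cat >> m.py <<'E'
def redmask(c,roi):
    x0,y0,x1,y1=roi;hsv=cv2.cvtColor(c['pixels'],cv2.COLOR_RGB2HSV).astype(int)
    m=((hsv[...,0]<8)|(hsv[...,0]>172))&(hsv[...,1]>150)&(hsv[...,2]>120)
    k=np.zeros_like(m);k[y0:y1,x0:x1]=1;return m&k
def footaxis(c,roi):
    P=pts(c);x0,y0,x1,y1=roi;hsv=cv2.cvtColor(c['pixels'],cv2.COLOR_RGB2HSV).astype(int)
    k=np.zeros((384,512),bool);k[y0:y1,x0:x1]=1
    m=k&(c['depth']>0)&(abs(P[...,2]-.0125)<.006)&(hsv[...,1]<60)
    n,l,s,_=cv2.connectedComponentsWithStats(m.astype(np.uint8));i=1+s[1:,4].argmax();m=l==i
    q=P[m];(cx,cy),r=cv2.minEnclosingCircle(q[:,:2].astype(np.float32)); 
    h=cv2.convexHull(q[:,:2].astype(np.float32))[:,0]
    return (cx,cy,r,np.median(q[:,2]),len(q)),h
E
python3 - <<'E'
from m import *
from scipy.optimize import least_squares
cs=pickle.load(open('c0.pkl','rb'));A=cs['scene'];B=cs['side']
for n,c,roi in(('A',A,(205,165,285,225)),('B',B,(170,245,260,295))):
    f,h=footaxis(c,roi);print(f)
    s=least_squares(lambda p:np.hypot(*(h-p).T)-.095,f[:2],loss='soft_l1',f_scale=.002);print(s.x,np.abs(s.fun).mean())
for c,roi in((A,(225,120,260,170)),(B,(228,140,250,190))):
    v,u=np.nonzero(redmask(c,roi));print(u.min(),u.max(),v.min(),v.max(),np.mean(u),np.mean(v),len(u))
    if c is A:a=(np.mean(u),np.mean(v))
    else: print('post',tri(A,a,B,(np.mean(u),np.mean(v))))
E
```

```text
(0.6683377623558044, 0.12016098201274872, 0.09345211833715439, np.float64(0.013383806186071111), 1013)
[0.67281188 0.12160336] 0.0023583300642872045
(0.6709914803504944, 0.12612466514110565, 0.0924258679151535, np.float64(0.013058947267282489), 1370)
[0.67019895 0.12142209] 0.0026152097742879877
241 243 130 148 242.01785714285714 138.83928571428572 56
235 240 152 174 237.0940170940171 163.10256410256412 117
post (array([0.60196904, 0.07478525, 0.3013372 ]), np.float64(0.0004102253840124228))
```

Run:
```python
from m import *
cs=pickle.load(open('c0.pkl','rb'));A=cs['scene'];B=cs['side']
for u,v in((265+127/6,260+150/6),(265+605/6,260+128/6),(265+600/6,260+172/6),(265+170/6,260+152/6),(265+510/6,260+145/6)): print(onz(A,u,v,.006))
# side zoom
P=pts(A)
q=P[(A['depth']>0)]
# vise
for n,roi in(('vise',(165,235,250,335)),('jar',(375,225,405,265)),('cab',(305,110,460,250)),('tape',(270,150,302,185)),('wood',(315,355,360,384))):
    x0,y0,x1,y1=roi;s=P[y0:y1,x0:x1].reshape(-1,3);s=s[(s[:,2]>.02)&(s[:,2]<.5)];print(n,np.percentile(s,2,0),np.percentile(s,98,0))
a=cv2.cvtColor(B['pixels'],cv2.COLOR_RGB2BGR)[190:240,240:310]
cv2.imwrite('pics/z3.png',cv2.resize(a,None,fx=8,fy=8,interpolation=cv2.INTER_CUBIC))
```

```text
[ 0.45241567 -0.14682226  0.006     ]
[ 0.56989947 -0.3209895   0.006     ]
[ 0.54646017 -0.32757899  0.006     ]
[ 0.46104152 -0.16340143  0.006     ]
[ 0.54007906 -0.28882334  0.006     ]
vise [ 0.22066093 -0.06254754  0.02332059] [0.40591301 0.14566744 0.16431084]
jar [ 0.66287369 -0.36662985  0.02118415] [ 0.73730114 -0.2849607   0.08813608]
cab [ 0.6780571  -0.42443186  0.03017083] [1.00359957 0.04463649 0.3290944 ]
tape [0.65291843 0.01839033 0.02095406] [0.91379071 0.12139213 0.25211908]
wood [ 0.24741762 -0.39703634  0.03982762] [ 0.31241088 -0.32246179  0.05209921]
```

View pics/z3.png

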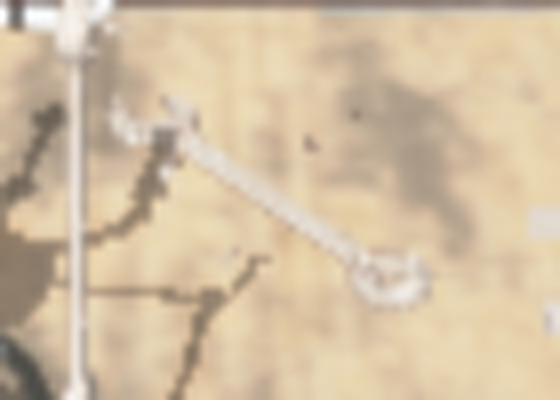

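```bash
cat > plan.py <<'E'
import numpy as np,sys
from scipy.spatial.transform import Rotation as R
from workcell import bot
def plan(dst,n,ang=None,g=None,pr=True):
    "rows to dst TCP in n rows; ang=tool x heading target deg"
    s=bot.read_state();p=s['tool_pos'];M=R.from_rotvec(s['tcp_rot']).as_matrix()
    h=np.degrees(np.arctan2(M[1,0],M[0,0])); 
    dt=0 if ang is None else -np.radians((ang-h+180)%360-180)
    d=(np.asarray(dst)-p)/n;rows=[]
    print('t',s['time'],'p',p.round(4),'head',h.round(1),'tilt',M[2].round(4),'q',s['q'].round(2),'F',s['wrist_force'].round(1),'w',round(s['width'],3))
    for i in range(n):
        m=M@R.from_rotvec([0,0,dt/n*i]).as_matrix()
        rows.append([g,(m.T@d).round(4).tolist(),round(dt/n,4)])
    if pr:
        for r in rows: print(r)
    return rows
if __name__=='__main__':
    a=eval(sys.argv[1]);plan(*a)
E
python3 plan.py "((.25,.56,.39),8,180,255)"
```

```text
t 0.15 p [0.1914 0.6467 0.2343] head 163.5 tilt [ 1.0e-04 -1.8e-03 -1.0e+00] q [ 1.25  0.26  1.61  0.    1.27 -0.04] F [ 0.5 -0.3 -0.5] w 1.001
[255, [-0.0101, -0.0083, -0.0194], np.float64(-0.036)]
[255, [-0.0098, -0.0087, -0.0194], np.float64(-0.036)]
[255, [-0.0095, -0.0091, -0.0194], np.float64(-0.036)]
[255, [-0.0091, -0.0094, -0.0194], np.float64(-0.036)]
[255, [-0.0088, -0.0097, -0.0194], np.float64(-0.036)]
[255, [-0.0084, -0.01, -0.0194], np.float64(-0.036)]
[255, [-0.0081, -0.0103, -0.0194], np.float64(-0.036)]
[255, [-0.0077, -0.0106, -0.0194], np.float64(-0.036)]
```

Request:
{"name": "servo_tool", "arguments": {
  "moves": [
    [255,[-0.01,-0.012,-0.03],-0.05],
    [255,[-0.012,-0.018,-0.03],-0.05],
    [255,[-0.012,-0.02,-0.03],-0.05],
    [255,[-0.012,-0.022,-0.03],-0.05],
    [255,[-0.012,-0.025,-0.025],-0.05],
    [255,[-0.012,-0.03,-0.01],-0.05],
    [255,[-0.012,-0.03,0],-0.05],
    [255,[-0.012,-0.03,0],-0.05]
  ],
  "newtons": 60
}}

```text
time: 0.82
tool_pos: [0.2696, 0.4478, 0.3901]
tcp_rot: [0.218, -3.128, 0.02]
wrist_force: [1.2, 0.3, -1.2]
width: -0.003
```

```bash
python3 plan.py "((.60,.00,.39),16,207,255)"
```

```text
t 0.8167 p [0.2696 0.4478 0.3901] head -172.0 tilt [ 0.0065 -0.0126 -0.9999] q [ 0.98 -0.08  1.69 -0.    1.54 -0.73] F [ 1.2  0.3 -1.2] w -0.003
[255, [-0.0166, -0.0306, 0.0003], np.float64(-0.0208)]
[255, [-0.0159, -0.0309, 0.0003], np.float64(-0.0208)]
[255, [-0.0153, -0.0312, 0.0003], np.float64(-0.0208)]
[255, [-0.0146, -0.0315, 0.0003], np.float64(-0.0208)]
[255, [-0.014, -0.0318, 0.0003], np.float64(-0.0208)]
[255, [-0.0133, -0.0321, 0.0003], np.float64(-0.0208)]
[255, [-0.0126, -0.0324, 0.0003], np.float64(-0.0208)]
[255, [-0.012, -0.0327, 0.0003], np.float64(-0.0208)]
[255, [-0.0113, -0.0329, 0.0003], np.float64(-0.0208)]
[255, [-0.0106, -0.0331, 0.0003], np.float64(-0.0208)]
[255, [-0.0099, -0.0333, 0.0003], np.float64(-0.0208)]
[255, [-0.0092, -0.0335, 0.0003], np.float64(-0.0208)]
[255, [-0.0085, -0.0337, 0.0003], np.float64(-0.0208)]
[255, [-0.0078, -0.0339, 0.0003], np.float64(-0.0208)]
[255, [-0.0071, -0.034, 0.0003], np.float64(-0.0208)]
[255, [-0.0064, -0.0342, 0.0003], np.float64(-0.0208)]
```

Request:
{"name": "servo_tool", "arguments": {
  "moves": [
    [255,[-0.0166,-0.0306,0],-0.021],
    [255,[-0.016,-0.031,0],-0.021],
    [255,[-0.0153,-0.0312,0],-0.021],
    [255,[-0.0146,-0.0315,0],-0.021],
    [255,[-0.014,-0.032,0],-0.021],
    [255,[-0.0133,-0.032,0],-0.021],
    [255,[-0.0126,-0.0324,0],-0.021],
    [255,[-0.012,-0.0327,0],-0.021]
  ]
}}

```text
time: 1.48
tool_pos: [0.4395, 0.213, 0.3934]
tcp_rot: [0.504, -3.097, 0.015]
wrist_force: [1.4, 1.1, 0.1]
width: -0.003
```

```bash
python3 plan.py "((.622,.045,.385),8,207,255)"
```

```text
t 1.4833 p [0.4395 0.213  0.3934] head -161.5 tilt [ 0.005  -0.0089 -0.9999] q [ 0.41 -0.15  1.75 -0.01  1.54 -1.49] F [1.4 1.1 0.1] w -0.003
[255, [-0.015, -0.0271, 0.0012], np.float64(-0.0186)]
[255, [-0.0145, -0.0274, 0.0012], np.float64(-0.0186)]
[255, [-0.014, -0.0277, 0.0012], np.float64(-0.0186)]
[255, [-0.0135, -0.0279, 0.0012], np.float64(-0.0186)]
[255, [-0.0129, -0.0282, 0.0012], np.float64(-0.0186)]
[255, [-0.0124, -0.0284, 0.0012], np.float64(-0.0186)]
[255, [-0.0119, -0.0286, 0.0012], np.float64(-0.0186)]
[255, [-0.0113, -0.0288, 0.0012], np.float64(-0.0186)]
```

Request:
{"name": "servo_tool", "arguments": {
  "moves": [
    [255,[-0.015,-0.0271,0.0012],-0.0186],
    [255,[-0.0145,-0.0274,0.0012],-0.0186],
    [255,[-0.014,-0.0277,0.0012],-0.0186],
    [255,[-0.0135,-0.028,0.0012],-0.0186],
    [255,[-0.013,-0.028,0.0012],-0.0186],
    [255,[-0.0124,-0.0284,0.0012],-0.0186],
    [255,[-0.012,-0.0286,0.0012],-0.0186],
    [255,[-0.0113,-0.0288,0.0012],-0.0186]
  ]
}}

```text
time: 2.15
tool_pos: [0.628, 0.0326, 0.3834]
tcp_rot: [0.738, -3.048, 0.013]
wrist_force: [-0.3, 0.3, -0.1]
width: 0.002
```

```bash
python3 plan.py "((.622,.045,.312),8,207,255)"; python3 -c "
from h import *
cam('wrist','w1');cam('scene','s1')"
```

```text
t 2.15 p [0.628  0.0326 0.3834] head -152.8 tilt [ 0.0073 -0.007  -0.9999] q [ 0.02  0.13  1.5  -0.01  1.52 -2.03] F [-0.3  0.3 -0.1] w 0.002
[255, [-0.0001, 0.0018, 0.0089], np.float64(0.0005)]
[255, [-0.0001, 0.0018, 0.0089], np.float64(0.0005)]
[255, [-0.0001, 0.0018, 0.0089], np.float64(0.0005)]
[255, [-0.0001, 0.0018, 0.0089], np.float64(0.0005)]
[255, [-0.0001, 0.0018, 0.0089], np.float64(0.0005)]
[255, [-0.0001, 0.0018, 0.0089], np.float64(0.0005)]
[255, [-0.0001, 0.0018, 0.0089], np.float64(0.0005)]
[255, [-0.0001, 0.0018, 0.0089], np.float64(0.0005)]
```

View pics/w1.png

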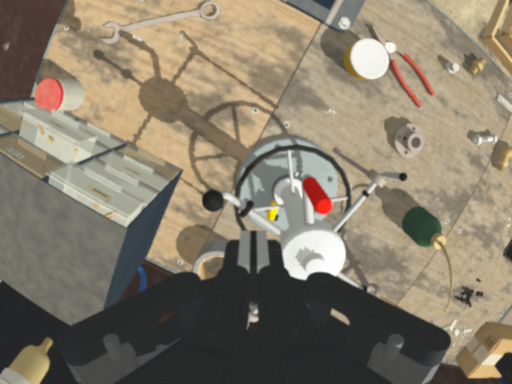

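View pics/s1.png

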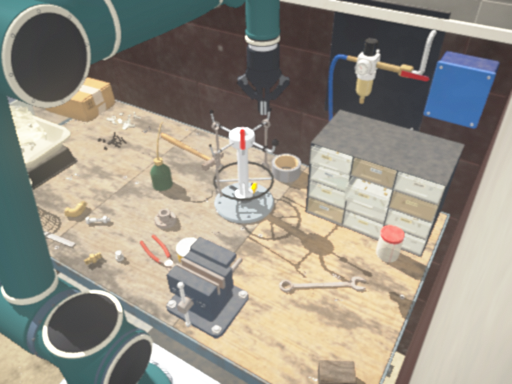

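The wrist view shows the closed fingertips at (258,240), between the ball at (213,200) and the red post at (315,195). I'll check both positions with wrist rays.

```bash
cat >> h.py <<'E'
def wray(c,u,v):
    K=c['intrinsics'];x=(u-K[0,2])/K[0,0];y=(v-K[1,2])/K[1,1];r=np.hypot(x,y)
    d=np.array([np.sin(r)*x/r,np.sin(r)*y/r,np.cos(r)]) if r>1e-9 else np.array([0,0,1.])
    return -c['R'].T@c['t'],c['R'].T@d
def wz(c,u,v,z):
    o,d=wray(c,u,v);return o+d*(z-o[2])/d[2]
def wp(c,X):
    Y=c['R']@np.asarray(X,float)+c['t'];th=np.arctan2(np.hypot(Y[0],Y[1]),Y[2]);a=np.arctan2(Y[1],Y[0]);f=c['intrinsics'][0,0]
    return c['intrinsics'][:2,2]+f*th*np.array([np.cos(a),np.sin(a)])
E
python3 - <<'E'
from m import *
c=cam('wrist')
print('ball',wz(c,213,200.5,.286)); print('post top/bot',wz(c,308,181,.333),wz(c,322,206,.272))
print('ring',wz(c,209,10,.009),'spanner near jaw', wz(c,120,27,.006))
m=redmask(c,(290,160,345,225));v,u=np.nonzero(m);print('post',wz(c,u.mean(),v.mean(),.305))
E
```

```text
ball [0.64999273 0.00356152 0.286     ]
post top/bot [0.59112434 0.05257831 0.333     ] [0.61539122 0.09373087 0.272     ]
ring [ 0.45116827 -0.14673167  0.009     ] spanner near jaw [ 0.5382254  -0.29033207  0.006     ]
post [0.60168268 0.07606696 0.305     ]
```

Request:
{"name": "servo_tool", "arguments": {
  "moves": [
    [255,[0,0.007,0],0],
    [255,[0,0.007,0.01],0],
    [255,[0,0,0.014],0],
    [255,[0,0,0.014],0],
    [255,[0,0,0.014],0],
    [255,[0,0,0.012],0],
    [255,[0,0,0.007],0],
    [255,[0,0,0],0]
  ]
}}

```text
time: 2.97
tool_pos: [0.6137, 0.0531, 0.304]
tcp_rot: [0.744, -3.043, 0.009]
wrist_force: [0.1, 0.4, 0.0]
width: 0.003
```

```bash
python3 plan.py "((.622,.045,.312),1,207,255)"
python3 - <<'E'
from m import *
from scipy.spatial.transform import Rotation as R
s=bot.read_state();M=R.from_rotvec(s['tcp_rot']).as_matrix()
print(M.T@(np.array([.6018,.0758,.305])-s['tool_pos']), M.T@(np.array([.671,.122,.305])-s['tool_pos']))
E
```

```text
t 2.9667 p [0.6137 0.0531 0.304 ] head -152.5 tilt [ 0.0101 -0.0032 -0.9999] q [ 0.05  0.12  1.64 -0.01  1.38 -2.  ] F [0.1 0.4 0. ] w 0.003
[255, [-0.0035, -0.0111, -0.008], np.float64(0.0082)]
[ 0.00010946  0.02558314 -0.00110133] [-0.08259567  0.03464909 -0.00196753]
```

Request:
{"name": "servo_tool", "arguments": {
  "moves": [
    [255,[0,0.0,-0.004],0],
    [255,[0,0.0005,-0.002],0.01],
    [255,[0.0003,0.001,0],0.015],
    [255,[0.0004,0.001,0],0.015],
    [255,[0.0004,0.001,0],0.015],
    [255,[0.0005,0.001,0],0.015],
    [255,[0.0005,0.001,0],0.015],
    [255,[0.0005,0.001,0],0.015]
  ]
}}

```text
time: 3.63
tool_pos: [0.6102, 0.0567, 0.3131]
tcp_rot: [0.577, -3.085, 0.018]
wrist_force: [3.3, -4.2, -2.6]
width: -0.001
```

```bash
cat > st.py <<'E'
from m import *
from scipy.spatial.transform import Rotation as R
s=bot.read_state();M=R.from_rotvec(s['tcp_rot']).as_matrix()
A=np.array([.671,.122,.305]);d=s['tool_pos']-A
print('t',s['time'],'p',s['tool_pos'].round(4),'head',np.degrees(np.arctan2(M[1,0],M[0,0])).round(1),'axis->tcp in tool',(M.T@d).round(4),'pol',np.hypot(*d[:2]).round(4),np.degrees(np.arctan2(d[1],d[0])).round(2),'F',s['wrist_force'].round(2),'Ftool',(M.T@s['wrist_force']).round(2))
E
python3 st.py
```

```text
t 3.6333 p [0.6102 0.0567 0.3131] head -158.8 axis->tcp in tool [ 0.0803 -0.039  -0.0073] pol 0.0892 -132.95 F [ 3.32 -4.2  -2.63] Ftool [-1.59 -5.09  2.68]
```

Request:
{"name": "servo_tool", "arguments": {
  "moves": [
    [255,[0.0008,0.0018,0],0.015],
    [255,[0.001,0.002,0],0.015],
    [255,[0.001,0.002,0],0.02],
    [255,[0.001,0.002,0],0.02],
    [255,[0.001,0.002,0],0.02],
    [255,[0.001,0.002,0],0.02],
    [255,[0.001,0.002,0],0.02],
    [255,[0.001,0.002,0],0.02]
  ]
}}

```text
time: 4.3
tool_pos: [0.5995, 0.0679, 0.3132]
tcp_rot: [-0.315, 3.122, -0.025]
wrist_force: [3.2, -3.2, -2.1]
width: 0.003
```

```bash
python3 st.py
```

```text
t 4.3 p [0.5995 0.0679 0.3132] head -168.5 axis->tcp in tool [ 0.0808 -0.0388 -0.0077] pol 0.0896 -142.88 F [ 3.24 -3.18 -2.05] Ftool [-2.53 -3.73  2.12]
```

Request:
{"name": "servo_tool", "arguments": {
  "moves": [
    [255,[0.0013,0.0027,0],0.03],
    [255,[0.0013,0.003,0],0.034],
    [255,[0.0013,0.003,0],0.034],
    [255,[0.0013,0.003,0],0.034],
    [255,[0.0013,0.003,0],0.034],
    [255,[0.0013,0.003,0],0.034],
    [255,[0.0013,0.003,0],0.034],
    [255,[0.001,0.0024,0],0.03]
  ]
}}

```text
time: 4.97
tool_pos: [0.5862, 0.0895, 0.3137]
tcp_rot: [0.135, 3.132, -0.032]
wrist_force: [1.3, -4.7, -0.5]
width: 0.003
```

```bash
python3 st.py
```

```text
t 4.9667 p [0.5862 0.0895 0.3137] head 175.1 axis->tcp in tool [ 0.0817 -0.0398 -0.0085] pol 0.0909 -159.05 F [ 1.32 -4.67 -0.52] Ftool [-1.71 -4.53  0.63]
```

Request:
{"name": "servo_tool", "arguments": {
  "moves": [
    [255,[0.001,0.0022,0],0.026],
    [255,[0.001,0.0023,0],0.026],
    [255,[0.001,0.0023,0],0.026],
    [255,[0.001,0.0023,0],0.026],
    [255,[0.001,0.0023,0],0.026],
    [255,[0.001,0.0023,0],0.026],
    [255,[0.001,0.002,0],0.026],
    [255,[0.0006,0.001,0],0.01]
  ]
}}

```text
time: 5.63
tool_pos: [0.5776, 0.1057, 0.3146]
tcp_rot: [0.466, 3.101, -0.043]
wrist_force: [0.8, -4.8, -0.4]
width: 0.002
```

```bash
python3 st.py
python3 - <<'E'
from m import *
a=cam('scene')['pixels'][95:225,190:320,::-1]; b=cam('side')['pixels'][140:295,150:300,::-1]
cv2.imwrite('pics/z4.png',cv2.hconcat([cv2.resize(a,(400,400),interpolation=cv2.INTER_CUBIC),cv2.resize(b,(400,400),interpolation=cv2.INTER_CUBIC)]))
E
```

```text
t 5.6333 p [0.5776 0.1057 0.3146] head 162.9 axis->tcp in tool [ 0.0844 -0.0433 -0.0093] pol 0.0948 -170.1 F [ 0.81 -4.83 -0.41] Ftool [-2.19 -4.36  0.54]
```

View pics/z4.png

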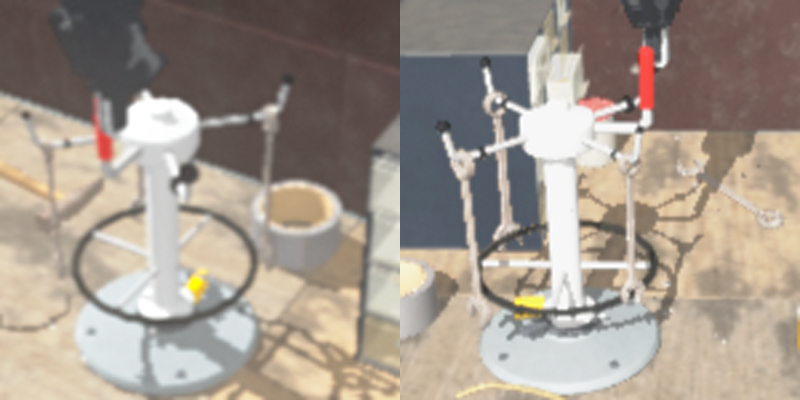

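Request:
{"name": "servo_tool", "arguments": {
  "moves": [
    [255,[0.0006,0.0014,0],0.012],
    [255,[0.0006,0.0016,0],0.012],
    [255,[0.0006,0.0016,0],0.012],
    [255,[0.0006,0.0016,0],0.012],
    [255,[0.0006,0.0016,0],0.012],
    [255,[0.0006,0.0016,0],0.012],
    [255,[0.0005,0.0014,0],0.012],
    [255,[0.0004,0.001,0],0.01]
  ]
}}

```text
time: 6.4
tool_pos: [0.5763, 0.1181, 0.3146]
tcp_rot: [0.622, 3.074, -0.046]
wrist_force: [0.4, -4.9, 0.1]
width: -0.001
```

```bash
python3 st.py
```

```text
t 6.4 p [0.5763 0.1181 0.3146] head 157.1 axis->tcp in tool [ 0.0857 -0.0407 -0.0095] pol 0.0948 -177.65 F [ 0.43 -4.86  0.14] Ftool [-2.29 -4.32  0.01]
```

Request:
{"name": "servo_tool", "arguments": {
  "moves": [
    [255,[0.0005,0.0014,0],0.012],
    [255,[0.0005,0.0014,0],0.012],
    [255,[0.0005,0.0014,0],0.012],
    [255,[0.0005,0.0014,0],0.012],
    [255,[0.0005,0.0014,0],0.012],
    [255,[0.0005,0.0014,0],0.012],
    [255,[0.0004,0.0012,0],0.012],
    [255,[0.0004,0.001,0],0.01]
  ]
}}

```text
time: 7.07
tool_pos: [0.5768, 0.1306, 0.3146]
tcp_rot: [0.781, 3.037, -0.046]
wrist_force: [0.5, -4.6, 0.9]
width: 0.001
```

```bash
python3 st.py
```

```text
t 7.0667 p [0.5768 0.1306 0.3146] head 151.2 axis->tcp in tool [ 0.0865 -0.0381 -0.0097] pol 0.0946 174.78 F [ 0.48 -4.65  0.89] Ftool [-2.67 -3.86 -0.75]
```

Request:
{"name": "servo_tool", "arguments": {
  "moves": [
    [255,[0.0004,0.001,0],0.01],
    [255,[0.0004,0.001,0],0.01],
    [255,[0.0004,0.001,0],0.01],
    [255,[0.0004,0.001,0],0.01],
    [255,[0.0003,0.0009,0],0.01],
    [255,[0.0003,0.0008,0],0.01],
    [255,[0.0003,0.0006,0],0.008],
    [255,[0.0003,0.0006,0],0.008]
  ]
}}

```text
time: 7.73
tool_pos: [0.5778, 0.1388, 0.3145]
tcp_rot: [0.908, 3.0, -0.046]
wrist_force: [-0.1, -4.6, 1.1]
width: -0.002
```

```bash
python3 st.py
```

```text
t 7.7333 p [0.5778 0.1388 0.3145] head 146.3 axis->tcp in tool [ 0.0867 -0.0379 -0.0098] pol 0.0947 169.77 F [-0.09 -4.62  1.14] Ftool [-2.5  -3.92 -1.  ]
```

Request:
{"name": "servo_tool", "arguments": {
  "moves": [
    [255,[0.0003,0.0008,0],0.008],
    [255,[0.0003,0.0008,0],0.008],
    [255,[0.0003,0.0008,0],0.008],
    [255,[0.0003,0.0008,0],0.008],
    [255,[0.0003,0.0008,0],0.008],
    [255,[0.0003,0.0008,0],0.008],
    [255,[0.0003,0.0006,0],0.008],
    [255,[0.0003,0.0006,0],0.008]
  ]
}}

```text
time: 8.4
tool_pos: [0.5793, 0.1457, 0.3145]
tcp_rot: [1.014, 2.966, -0.046]
wrist_force: [-0.6, -5.3, 1.0]
width: 0.003
```

```bash
python3 st.py
```

```text
t 8.4 p [0.5793 0.1457 0.3145] head 142.3 axis->tcp in tool [ 0.0869 -0.0377 -0.0099] pol 0.0947 165.5 F [-0.55 -5.33  1.03] Ftool [-2.84 -4.58 -0.87]
```

Request:
{"name": "servo_tool", "arguments": {
  "moves": [
    [255,[0.0003,0.0007,0],0.008],
    [255,[0.0003,0.0007,0],0.008],
    [255,[0.0003,0.0007,0],0.008],
    [255,[0.0003,0.0007,0],0.008],
    [255,[0.0003,0.0007,0],0.008],
    [255,[0.0003,0.0006,0],0.008],
    [255,[0.0003,0.0006,0],0.008],
    [255,[0.0002,0.0004,0],0.006]
  ]
}}

```text
time: 9.07
tool_pos: [0.5807, 0.1518, 0.3144]
tcp_rot: [1.116, 2.928, -0.046]
wrist_force: [-0.0, -5.4, 1.8]
width: -0.003
```

```bash
python3 st.py
```

```text
t 9.0667 p [0.5807 0.1518 0.3144] head 138.3 axis->tcp in tool [ 0.087  -0.0381 -0.01  ] pol 0.095 161.75 F [-0.02 -5.37  1.83] Ftool [-3.59 -4.06 -1.66]
```

Request:
{"name": "servo_tool", "arguments": {
  "moves": [
    [255,[0.0001,0.0007,0],0.003],
    [255,[0.0001,0.0007,0],0.003],
    [255,[0.0001,0.0007,0],0.003],
    [255,[0.0001,0.0007,0],0.003],
    [255,[0.0001,0.0007,0],0.003],
    [255,[0.0001,0.0006,0],0.003],
    [255,[0.0001,0.0006,0],0.003],
    [255,[0.0001,0.0004,0],0.003]
  ]
}}

```text
time: 9.73
tool_pos: [0.5831, 0.1569, 0.3144]
tcp_rot: [1.155, 2.914, -0.045]
wrist_force: [-1.2, -4.4, 1.3]
width: -0.004
```

```bash
python3 st.py
```

```text
t 9.7333 p [0.5831 0.1569 0.3144] head 136.8 axis->tcp in tool [ 0.0878 -0.035  -0.01  ] pol 0.0946 158.31 F [-1.22 -4.4   1.27] Ftool [-2.14 -4.07 -1.14]
```

Request:
{"name": "servo_tool", "arguments": {
  "moves": [
    [255,[0.0001,0.0005,0],0.003],
    [255,[0.0001,0.0005,0],0.003],
    [255,[0.0001,0.0005,0],0.003],
    [255,[0.0001,0.0005,0],0.003],
    [255,[0.0001,0.0005,0],0.003],
    [255,[0.0001,0.0005,0],0.003],
    [255,[0.0001,0.0004,0],0.003],
    [255,[0.0001,0.0004,0],0.003]
  ]
}}

```text
time: 10.4
tool_pos: [0.585, 0.1608, 0.3144]
tcp_rot: [1.194, 2.899, -0.045]
wrist_force: [-2.5, -3.6, 1.8]
width: 0.001
```

```bash
python3 st.py
```

```text
t 10.4 p [0.585  0.1608 0.3144] head 135.2 axis->tcp in tool [ 0.0882 -0.0333 -0.01  ] pol 0.0943 155.72 F [-2.47 -3.58  1.8 ] Ftool [-0.8  -4.32 -1.68]
```

Request:
{"name": "servo_tool", "arguments": {
  "moves": [
    [255,[0.0001,0.0005,0],0.003],
    [255,[0.0001,0.0005,0],0.003],
    [255,[0.0001,0.0005,0],0.003],
    [255,[0.0001,0.0005,0],0.003],
    [255,[0.0001,0.0005,0],0.003],
    [255,[0.0001,0.0005,0],0.003],
    [255,[0.0001,0.0004,0],0.003],
    [255,[0.0001,0.0004,0],0.003]
  ]
}}

```text
time: 11.07
tool_pos: [0.5864, 0.1637, 0.3144]
tcp_rot: [1.233, 2.884, -0.049]
wrist_force: [-3.1, -4.8, 3.3]
width: -0.003
```

```bash
python3 st.py
```

```text
t 11.0667 p [0.5864 0.1637 0.3144] head 133.7 axis->tcp in tool [ 0.0884 -0.0326 -0.01  ] pol 0.0943 153.77 F [-3.1  -4.75  3.26] Ftool [-1.35 -5.61 -3.09]
```

Request:
{"name": "servo_tool", "arguments": {
  "moves": [
    [255,[0.0001,0.0004,0],0.001],
    [255,[0.0001,0.0004,0],0.001],
    [255,[0.0001,0.0004,0],0.001],
    [255,[0.0001,0.0003,0],0.001],
    [255,[0.0001,0.0003,0],0.0],
    [255,[0.0001,0.0003,0],0.0],
    [255,[0.0001,0.0003,0],0.0],
    [255,[0.0001,0.0003,0],0.0]
  ]
}}

```text
time: 11.73
tool_pos: [0.5862, 0.1636, 0.3145]
tcp_rot: [1.243, 2.881, -0.059]
wrist_force: [-2.4, -5.6, 3.2]
width: -0.001
```

```bash
python3 st.py
```

```text
t 11.7333 p [0.5862 0.1636 0.3145] head 133.3 axis->tcp in tool [ 0.0882 -0.0335 -0.0099] pol 0.0944 153.86 F [-2.35 -5.63  3.23] Ftool [-2.54 -5.67 -2.99]
```

Request:
{"name": "servo_tool", "arguments": {
  "moves": [
    [255,[0.0001,0.0004,0],0],
    [255,[0.0001,0.0005,0],0],
    [255,[0.0001,0.0006,0],0],
    [255,[0.0001,0.0006,0],0],
    [255,[0.0001,0.0006,0],0.0],
    [255,[0.0001,0.0006,0],0.0],
    [255,[0.0001,0.0006,0],0.0],
    [255,[0.0001,0.0006,0],0.0]
  ]
}}

```text
time: 12.4
tool_pos: [0.5863, 0.1637, 0.3146]
tcp_rot: [-1.248, -2.882, 0.075]
wrist_force: [-3.1, -5.7, 3.3]
width: -0.0
```

```bash
python3 st.py
```

```text
t 12.4 p [0.5863 0.1637 0.3146] head 133.2 axis->tcp in tool [ 0.0882 -0.0336 -0.0098] pol 0.0944 153.76 F [-3.12 -5.72  3.35] Ftool [-2.1  -6.33 -3.04]
```

Request:
{"name": "servo_tool", "arguments": {
  "moves": [
    [255,[0.0002,0.001,0],0],
    [255,[0.0002,0.0012,0],0],
    [255,[0.0002,0.0014,0],0],
    [255,[0.0002,0.0014,0],0],
    [255,[0.0002,0.0014,0],0.0],
    [255,[0.0002,0.0014,0],0.0],
    [255,[0.0002,0.0014,0],0.0],
    [255,[0.0002,0.0014,0],0.0]
  ]
}}

```text
time: 13.07
tool_pos: [0.5866, 0.1641, 0.3149]
tcp_rot: [-1.251, -2.871, 0.108]
wrist_force: [-4.2, -7.9, 4.1]
width: -0.001
```

```bash
python3 st.py
```

```text
t 13.0667 p [0.5866 0.1641 0.3149] head 132.9 axis->tcp in tool [ 0.0881 -0.0338 -0.0095] pol 0.0943 153.47 F [-4.21 -7.88  4.09] Ftool [-2.98 -8.7  -3.46]
```

Request:
{"name": "servo_tool", "arguments": {
  "moves": [
    [255,[0.0003,0.0018,0],0],
    [255,[0.0003,0.0021,0],0],
    [255,[0.0003,0.0022,0],0],
    [255,[0.0003,0.0022,0],0],
    [255,[0.0003,0.0022,0],0.0],
    [255,[0.0003,0.0022,0],0.0],
    [255,[0.0003,0.0022,0],0.0],
    [255,[0.0003,0.0022,0],0.0]
  ]
}}

```text
time: 13.73
tool_pos: [0.5867, 0.1645, 0.3155]
tcp_rot: [-1.254, -2.851, 0.163]
wrist_force: [-6.7, -9.1, 6.0]
width: -0.004
```

```bash
python3 st.py
```

```text
t 13.7333 p [0.5867 0.1645 0.3155] head 132.6 axis->tcp in tool [ 0.0881 -0.0344 -0.0089] pol 0.0944 153.24 F [-6.67 -9.12  6.01] Ftool [ -2.33 -11.65  -4.77]
```

Request:
{"name": "servo_tool", "arguments": {
  "moves": [
    [255,[0,0.0005,0],0],
    [255,[0,-0.001,0],0],
    [255,[0,-0.003,0],0],
    [255,[0,-0.005,0],0],
    [255,[0,-0.005,0],0.0],
    [255,[0,-0.003,0],0.0],
    [255,[0,0,-0.01],0.0],
    [255,[0,0,-0.015],0.0]
  ]
}}

```text
time: 14.4
tool_pos: [0.5727, 0.157, 0.3382]
tcp_rot: [-1.249, -2.844, 0.162]
wrist_force: [-0.1, -0.7, 0.9]
width: 0.002
```

```bash
python3 st.py; python3 plan.py "((.5,0,.40),8)"
python3 - <<'E'
from m import *
c=cam('wrist','w2');a=cam('scene')['pixels'][95:225,190:320,::-1]; b=cam('side')['pixels'][140:295,150:300,::-1]
cv2.imwrite('pics/z5.png',cv2.hconcat([cv2.resize(a,(400,400),interpolation=cv2.INTER_CUBIC),cv2.resize(b,(400,400),interpolation=cv2.INTER_CUBIC)]))
E
```

```text
t 14.4 p [0.5727 0.157  0.3382] head 132.6 axis->tcp in tool [ 0.0918 -0.0521 -0.029 ] pol 0.1043 160.41 F [-0.14 -0.68  0.91] Ftool [-0.42 -0.66 -0.83]
t 14.4 p [0.5727 0.157  0.3382] head 132.6 tilt [-0.0133 -0.1078 -0.9941] q [ 0.26  0.13  1.58 -0.06  1.52 -0.48] F [-0.1 -0.7  0.9] w 0.002
[None, [-0.0084, -0.0207, -0.0054], 0.0]
[None, [-0.0084, -0.0207, -0.0054], 0.0]
[None, [-0.0084, -0.0207, -0.0054], 0.0]
[None, [-0.0084, -0.0207, -0.0054], 0.0]
[None, [-0.0084, -0.0207, -0.0054], 0.0]
[None, [-0.0084, -0.0207, -0.0054], 0.0]
[None, [-0.0084, -0.0207, -0.0054], 0.0]
[None, [-0.0084, -0.0207, -0.0054], 0.0]
```

View pics/z5.png

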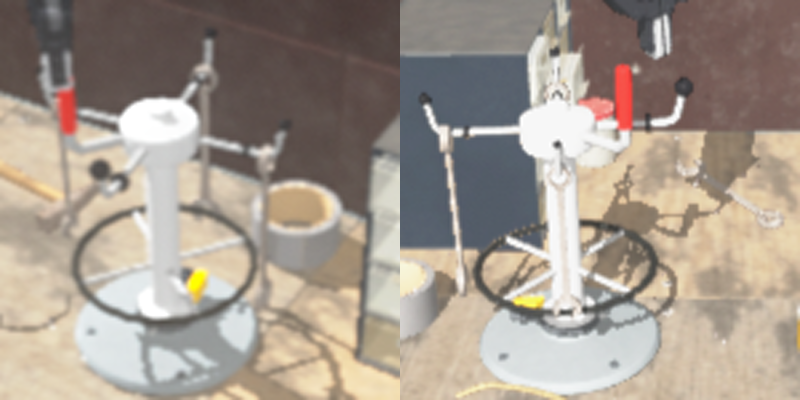

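View pics/w2.png

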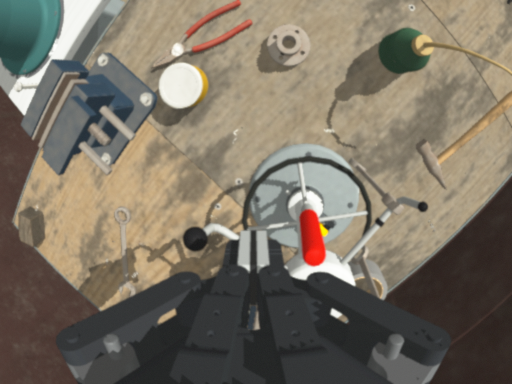

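```bash
python3 - <<'E'
from m import *
A=cam('scene');B=cam('side');c=cam('wrist')
print('ball',tri(A,(222.5,150.2),B,(256.5,173.7)),wz(c,195,238.5,.286))
print('ring',wz(c,122.5,215,.009),'tin',wz(c,181,84,.046))
E
python3 plan.py "((.53,-.25,.37),12,122,120)"
```

```text
ball (array([0.55220653, 0.10392465, 0.28440604]), np.float64(0.0016433845949152012)) [0.55367547 0.10625135 0.286     ]
ring [ 0.45344926 -0.14119246  0.009     ] tin [0.4059795  0.13503981 0.046     ]
t 14.7 p [0.5735 0.157  0.3385] head 132.6 tilt [-0.0146 -0.1063 -0.9942] q [ 0.26  0.13  1.58 -0.06  1.52 -0.48] F [-0.1 -0.4 -0.1] w 0.002
[120, [-0.0225, -0.0257, 0.0004], np.float64(0.0154)]
[120, [-0.0229, -0.0254, 0.0004], np.float64(0.0154)]
[120, [-0.0233, -0.025, 0.0004], np.float64(0.0154)]
[120, [-0.0237, -0.0247, 0.0004], np.float64(0.0154)]
[120, [-0.0241, -0.0243, 0.0004], np.float64(0.0154)]
[120, [-0.0245, -0.0239, 0.0004], np.float64(0.0154)]
[120, [-0.0248, -0.0235, 0.0004], np.float64(0.0154)]
[120, [-0.0252, -0.0231, 0.0004], np.float64(0.0154)]
[120, [-0.0255, -0.0228, 0.0004], np.float64(0.0154)]
[120, [-0.0259, -0.0224, 0.0004], np.float64(0.0154)]
[120, [-0.0262, -0.022, 0.0004], np.float64(0.0154)]
[120, [-0.0266, -0.0216, 0.0004], np.float64(0.0154)]
```

Request:
{"name": "servo_tool", "arguments": {
  "moves": [
    [255,[-0.004,-0.02,-0.02],0.02],
    [255,[-0.018,-0.0257,-0.012],0.02],
    [255,[-0.0229,-0.0254,0.0],0.02],
    [255,[-0.024,-0.0247,0],0.02],
    [0,[-0.0241,-0.0243,0],0.02],
    [0,[-0.0245,-0.024,0],0.02],
    [0,[-0.025,-0.0235,0],0.02],
    [0,[-0.025,-0.023,0],0.02]
  ]
}}

```text
time: 15.37
tool_pos: [0.5273, -0.0921, 0.3872]
tcp_rot: [-1.463, -2.739, 0.171]
wrist_force: [0.3, -0.2, -0.0]
width: 0.56
```

```bash
python3 plan.py "((.528,-.265,.16),8,122,0)"
```

```text
t 15.3667 p [ 0.5273 -0.0921  0.3872] head 123.9 tilt [-0.0236 -0.1117 -0.9935] q [-0.16 -0.01  1.64 -0.09  1.58 -0.75] F [ 0.3 -0.2 -0. ] w 0.56
[0, [-0.0173, -0.0087, 0.03], np.float64(0.0041)]
[0, [-0.0174, -0.0086, 0.03], np.float64(0.0041)]
[0, [-0.0174, -0.0085, 0.03], np.float64(0.0041)]
[0, [-0.0174, -0.0085, 0.03], np.float64(0.0041)]
[0, [-0.0175, -0.0084, 0.03], np.float64(0.0041)]
[0, [-0.0175, -0.0083, 0.03], np.float64(0.0041)]
[0, [-0.0175, -0.0083, 0.03], np.float64(0.0041)]
[0, [-0.0176, -0.0082, 0.03], np.float64(0.0041)]
```

Request:
{"name": "servo_tool", "arguments": {
  "moves": [
    [0,[-0.0173,-0.0087,0.025],0.004],
    [0,[-0.0174,-0.0086,0.025],0.004],
    [0,[-0.0174,-0.0085,0.025],0.004],
    [0,[-0.0174,-0.0085,0.025],0.004],
    [0,[-0.0175,-0.0084,0.025],0.004],
    [0,[-0.0175,-0.0083,0.025],0.004],
    [0,[-0.012,-0.006,0.01],0.002],
    [0,[0,0,0],0]
  ]
}}

```text
time: 16.03
tool_pos: [0.5276, -0.2468, 0.2306]
tcp_rot: [-1.514, -2.715, 0.17]
wrist_force: [0.9, 0.0, -0.0]
width: 0.996
```

```bash
python3 plan.py "((.528,-.265,.06),8,122,0)"; python3 -c "
from h import *
cam('wrist','w3')"
```

```text
t 16.0333 p [ 0.5276 -0.2468  0.2306] head 121.8 tilt [-0.0281 -0.1091 -0.9936] q [-0.42  0.12  1.79 -0.11  1.27 -0.94] F [ 0.9  0.  -0. ] w 0.996
[0, [-0.0014, 0.0012, 0.0214], np.float64(-0.0005)]
[0, [-0.0014, 0.0012, 0.0214], np.float64(-0.0005)]
[0, [-0.0014, 0.0012, 0.0214], np.float64(-0.0005)]
[0, [-0.0014, 0.0012, 0.0214], np.float64(-0.0005)]
[0, [-0.0014, 0.0012, 0.0214], np.float64(-0.0005)]
[0, [-0.0014, 0.0012, 0.0214], np.float64(-0.0005)]
[0, [-0.0014, 0.0012, 0.0214], np.float64(-0.0005)]
[0, [-0.0014, 0.0012, 0.0214], np.float64(-0.0005)]
```

View pics/w3.png

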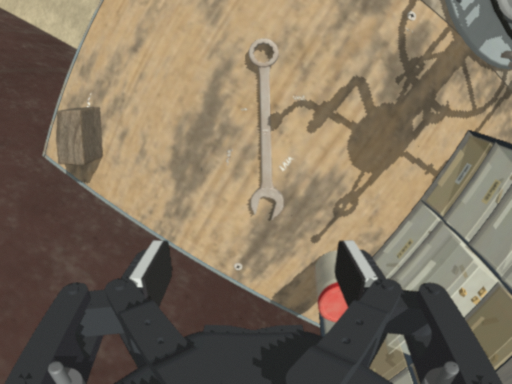

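```bash
python3 - <<'E'
from m import *
c=cam('wrist')
p=c['pixels'].astype(int)
r=wz(c,264,52,.009);a=wz(c,264.5,80,.007);b=wz(c,266,178,.007);j=wz(c,266.5,205,.006)
print(r,a,b,j,'len',np.linalg.norm(r-b))
d=(b-a)[:2];d/=np.linalg.norm(d);print('dir',np.degrees(np.arctan2(*d[::-1])))
d2=(j-r)[:2];print(np.degrees(np.arctan2(*d2[::-1])),'center',r[:2]+.098*d,'grasp',r[:2]+.143*d)
E
python3 plan.py "((.528,-.265,.06),8,122,0)"|head -1
```

```text
[ 0.45100958 -0.14303381  0.009     ] [ 0.46922925 -0.17163834  0.007     ] [ 0.53555385 -0.27396185  0.007     ] [ 0.55604137 -0.30508234  0.006     ] len 0.15586496083725276
dir -57.04928555841868
-57.05070137852356 center [ 0.50431349 -0.2252694 ] grasp [ 0.52878977 -0.26303065]
t 16.1333 p [ 0.5285 -0.2451  0.2327] head 121.8 tilt [-0.0289 -0.107  -0.9938] q [-0.42  0.12  1.79 -0.11  1.28 -0.94] F [0.8 0.2 1.2] w 1.001
```

Request:
{"name": "servo_tool", "arguments": {
  "moves": [
    [0,[-0.0014,0.0012,0.022],-0.002],
    [0,[-0.0014,0.0012,0.026],-0.002],
    [0,[-0.0014,0.0012,0.026],-0.002],
    [0,[-0.0014,0.0012,0.026],-0.002],
    [0,[-0.0014,0.0012,0.026],-0.002],
    [0,[-0.0014,0.0012,0.02],-0.002],
    [0,[-0.001,0.001,0.01],0],
    [0,[0,0,0.005],0]
  ]
}}

```text
time: 16.8
tool_pos: [0.5458, -0.2587, 0.0867]
tcp_rot: [1.498, 2.751, -0.158]
wrist_force: [-0.4, 0.4, 0.7]
width: 0.999
```

```bash
python3 plan.py "((.528,-.264,.03),4,122.5,0)"
```

```text
t 16.8 p [ 0.5458 -0.2587  0.0867] head 123.0 tilt [-0.0527 -0.0858 -0.9949] q [-0.43  0.27  1.89 -0.12  0.98 -0.93] F [-0.4  0.4  0.7] w 0.999
[0, [0.0021, -0.0032, 0.0144], np.float64(0.0021)]
[0, [0.0021, -0.0032, 0.0144], np.float64(0.0021)]
[0, [0.0021, -0.0032, 0.0144], np.float64(0.0021)]
[0, [0.002, -0.0032, 0.0144], np.float64(0.0021)]
```

Request:
{"name": "servo_tool", "arguments": {
  "moves": [
    [0,[0.002,-0.0032,0.012],0.0],
    [0,[0.002,-0.003,0.012],0.0],
    [0,[0.002,-0.003,0.012],0.0],
    [0,[0.002,-0.003,0.01],0.0],
    [0,[0,-0.002,0.006],0.0],
    [0,[0,0,0.004],0],
    [0,[0,0,0.004],0],
    [0,[0,0,0.003],0]
  ]
}}

```text
time: 17.47
tool_pos: [0.5293, -0.2662, 0.0249]
tcp_rot: [1.492, 2.744, -0.156]
wrist_force: [0.3, 0.5, -0.0]
width: 1.007
```

```bash
python3 plan.py "((.528,-.264,.02),4,122.5,0)"
```

```text
t 17.4667 p [ 0.5293 -0.2662  0.0249] head 123.1 tilt [-0.06   -0.0807 -0.9949] q [-0.45  0.32  1.96 -0.13  0.85 -0.94] F [ 0.3  0.5 -0. ] w 1.007
[0, [0.0007, 0.0001, 0.0012], np.float64(0.0025)]
[0, [0.0007, 0.0001, 0.0012], np.float64(0.0025)]
[0, [0.0007, 0.0001, 0.0012], np.float64(0.0025)]
[0, [0.0007, 0.0001, 0.0012], np.float64(0.0025)]
```

Request:
{"name": "servo_tool", "arguments": {
  "moves": [
    [0,[0,0,0.003],0.0],
    [0,[0,0,0.003],0.0],
    [0,[0,0,0.003],0.0],
    [0,[0,0,0.003],0.0],
    [0,[0,0,0.003],0.0],
    [0,[0,0,0.003],0],
    [0,[0,0,0.003],0],
    [0,[0,0,0.003],0]
  ]
}}

```text
time: 18.13
tool_pos: [0.5304, -0.2696, 0.0]
tcp_rot: [1.491, 2.741, -0.155]
wrist_force: [0.5, -0.0, -0.1]
width: 1.002
```

```bash
python3 plan.py "((.528,-.264,.012),4,122.5,0)"
```

```text
t 18.1333 p [ 0.5304 -0.2696  0.    ] head 123.1 tilt [-0.063  -0.0788 -0.9949] q [-0.45  0.36  1.97 -0.14  0.81 -0.93] F [ 0.5 -0.  -0.1] w 1.002
[0, [0.0013, 0.0, -0.0031], np.float64(0.0024)]
[0, [0.0013, 0.0, -0.0031], np.float64(0.0024)]
[0, [0.0013, 0.0, -0.0031], np.float64(0.0024)]
[0, [0.0013, 0.0, -0.0031], np.float64(0.0024)]
```

```bash
python3 -c "
from h import *
cam('wrist','w4')
a=cam('side')['pixels'][150:290,200:400,::-1];cv2.imwrite('pics/z6.png',cv2.resize(a,None,fx=4,fy=4,interpolation=cv2.INTER_CUBIC))
a=cam('scene')['pixels'][200:330,230:400,::-1];cv2.imwrite('pics/z7.png',cv2.resize(a,None,fx=4,fy=4,interpolation=cv2.INTER_CUBIC))"
```

```text
(no output)
```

View pics/z6.png

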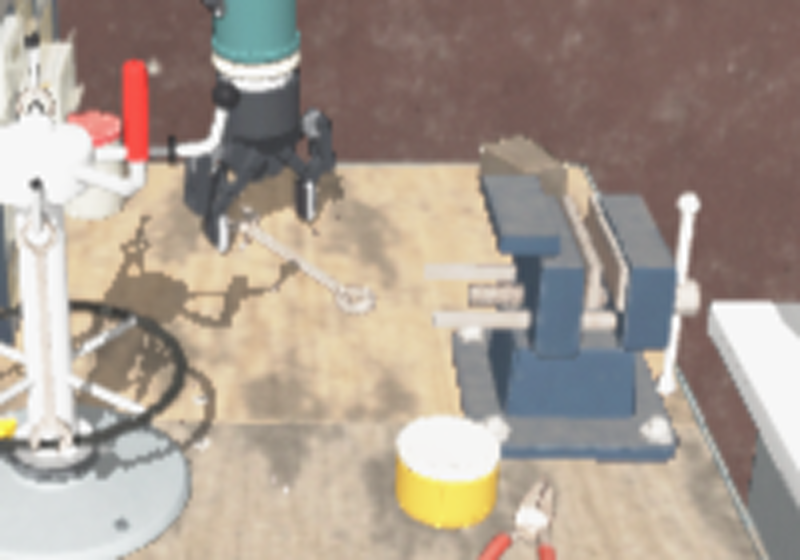

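View pics/z7.png

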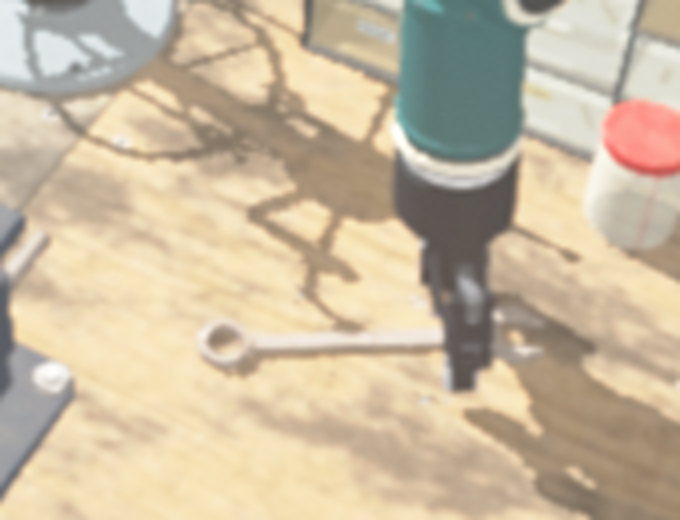

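View pics/w4.png

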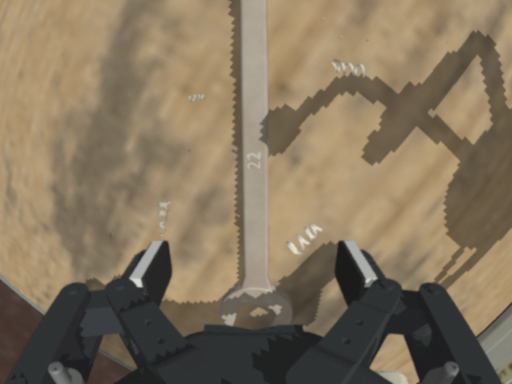

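Run:
```python
from m import *
from scipy.spatial.transform import Rotation as R
c=cam('wrist');s=bot.read_state();M=R.from_rotvec(s['tcp_rot']).as_matrix();p=s['tool_pos']
for z in(-.02,-.01,0,.012,.025):
  print(z,wp(c,p+M@[0,-.0425,z]),wp(c,p+M@[0,.0425,z]),p+M@[0,0,z])
print('cam in tool',M.T@(-c['R'].T@c['t']-p)); print(p, s['wrist_force'])
x=wz(c,254,158,.0085);y=wz(c,253,280,.007);print('mark22',x,'neck',y)
print(c['depth'][158,254],c['depth'][200,200], c['depth'][246:290:6,150],c['depth'][246:290:6,360])
P=c['depth']
for u,v in((254,158),(200,200),(155,250),(350,250)):
  o,d=wray(c,u,v);d_c=c['R']@d;print(u,v,o+d*(P[v,u]/d_c[2]))
```

```text
-0.02 [165.54514695 269.55619723] [340.94603974 269.52908545] [ 0.53080412 -0.26760031  0.01999739]
-0.01 [170.46687273 259.1496478 ] [336.00506363 259.12695016] [ 0.53047942 -0.26855491  0.01004836]
0 [174.93118426 249.7991249 ] [331.52288378 249.77992622] [ 5.30154727e-01 -2.69509507e-01  9.93230427e-05]
0.012 [179.75594029 239.7856677 ] [326.67839615 239.76974603] [ 0.52976509 -0.27065503 -0.01183952]
0.025 [184.41224346 230.2097779 ] [322.00265157 230.19655824] [ 0.52934299 -0.27189601 -0.02477327]
cam in tool [ 7.83521255e-02 -9.61850061e-05 -1.38170437e-01]
[ 5.30154727e-01 -2.69509507e-01  9.93230427e-05] [-0.49642969  0.05460352  0.58859547]
mark22 [ 0.50226396 -0.22435958  0.0085    ] neck [ 0.53815319 -0.28116143  0.007     ]
0.13136597 0.14781661 [0.13459288 0.1276895  0.12324401 0.11885004 0.11350501 0.11415558
 0.11403219 0.11346254] [0.1497533  0.12815301 0.12185277 0.11746971 0.11314578 0.10924119
 0.10939953 0.10950957]
254 158 [ 0.50250716 -0.22514745  0.00558253]
200 200 [ 0.49218218 -0.26023593 -0.00064143]
155 250 [ 0.4862717  -0.28092364  0.02612403]
350 250 [ 0.56141619 -0.23295063  0.01851146]
```

Request:
{"name": "servo_tool", "arguments": {
  "moves": [
    [0,[0.002,0,0.002],0.0],
    [0,[0.002,0,0.002],0.0],
    [0,[0.001,0,0.002],0.0],
    [0,[0,0,0.002],0.0],
    [0,[0,0,0.002],0.0],
    [0,[0,0,0.002],0],
    [0,[0,0,0.002],0],
    [0,[0,0,0.002],0]
  ]
}}

```text
time: 19.0
tool_pos: [0.5286, -0.2666, -0.0053]
tcp_rot: [1.489, 2.74, -0.156]
wrist_force: [-5.6, 4.3, 14.2]
width: 1.001
```

```bash
python3 plan.py "((.528,-.264,.012),1,122.5,0)"
```

```text
t 19.0 p [ 0.5286 -0.2666 -0.0053] head 123.1 tilt [-0.0644 -0.0786 -0.9948] q [-0.45  0.36  1.98 -0.14  0.79 -0.93] F [-5.6  4.3 14.2] w 1.001
[0, [0.0014, -0.0004, -0.0174], np.float64(0.0103)]
```

Request:
{"name": "servo_tool", "arguments": {
  "moves": [
    [0,[0,0,0.003],0.0],
    [0,[0,0,0.003],0.0],
    [0,[0,0,0.003],0.0],
    [0,[0,0,0.003],0.0],
    [0,[0,0,0.003],0.0],
    [0,[0,0,0.003],0],
    [0,[0,0,0.003],0],
    [0,[0,0,0.003],0]
  ]
}}

```text
time: 19.67
tool_pos: [0.5286, -0.2667, -0.0053]
tcp_rot: [1.488, 2.744, -0.157]
wrist_force: [-8.1, 4.9, 22.4]
width: 0.998
```

```bash
python3 plan.py "((.528,-.264,.012),1,122.5,0)"
```

```text
t 19.6667 p [ 0.5286 -0.2667 -0.0053] head 123.2 tilt [-0.0621 -0.0807 -0.9948] q [-0.45  0.36  1.98 -0.14  0.8  -0.93] F [-8.1  4.9 22.4] w 0.998
[0, [0.0015, -0.0005, -0.0175], np.float64(0.0121)]
```

Run:
```python
from m import *
from scipy.spatial.transform import Rotation as R
s=bot.read_state();M=R.from_rotvec(s['tcp_rot']).as_matrix()
print('Ft',M.T@s['wrist_force'],'Tt',M.T@s['torque'])
a=cam('side')['pixels'][170:240,220:300,::-1];cv2.imwrite('pics/z8.png',cv2.resize(a,None,fx=7,fy=7,interpolation=cv2.INTER_CUBIC))
```

```text
Ft [  7.0786782   -5.90491181 -22.46438046] Tt [-0.06007739  1.42121034 -0.4110438 ]
```

View pics/z8.png

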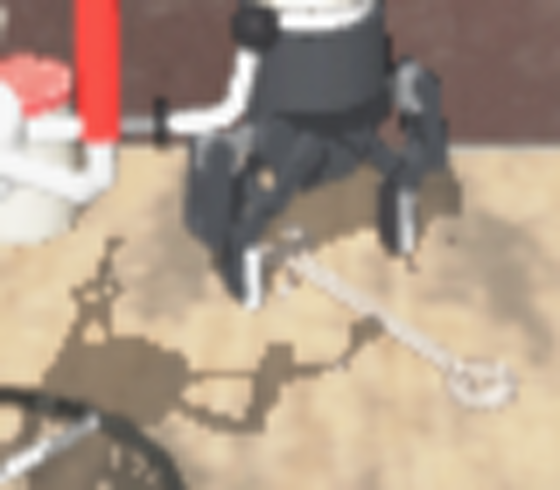

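Request:
{"name": "servo_tool", "arguments": {
  "moves": [
    [0,[0.001,-0.002,0.003],0.0],
    [0,[0.0015,-0.003,0.003],0.0],
    [0,[0.0015,-0.003,0.003],0.0],
    [0,[0.0015,-0.003,0.003],0.0],
    [0,[0.0015,-0.003,0.003],0.0],
    [0,[0.0015,-0.003,0.003],0],
    [0,[0.0015,-0.003,0.003],0],
    [0,[0.0015,-0.003,0.003],0]
  ]
}}

```text
time: 20.38
tool_pos: [0.5279, -0.2683, -0.0069]
tcp_rot: [1.475, 2.702, -0.122]
wrist_force: [1.3, 8.6, 12.7]
width: 1.002
```

```bash
python3 plan.py "((.528,-.264,.012),1,122.5,0)"
```

```text
t 20.3833 p [ 0.5279 -0.2683 -0.0069] head 122.9 tilt [-0.0914 -0.0401 -0.995 ] q [-0.47  0.34  2.01 -0.12  0.74 -0.95] F [ 1.3  8.6 12.7] w 1.002
[0, [0.0018, 0.0016, -0.0192], np.float64(0.0063)]
```

Request:
{"name": "servo_tool", "arguments": {
  "moves": [
    [0,[-0.003,-0.002,0.002],0.0],
    [0,[-0.003,-0.002,0.002],0.0],
    [0,[-0.003,-0.002,0.002],0.0],
    [0,[-0.003,-0.002,0.002],0.0],
    [0,[-0.003,-0.002,0.002],0.0],
    [0,[-0.003,-0.002,0.002],0],
    [0,[-0.003,-0.002,0.002],0],
    [0,[-0.003,-0.002,0.002],0]
  ]
}}

```text
time: 21.05
tool_pos: [0.5369, -0.2926, -0.0075]
tcp_rot: [1.467, 2.693, -0.104]
wrist_force: [-1.0, 6.0, 10.4]
width: 1.0
```

```bash
python3 plan.py "((.528,-.264,.012),1,122.5,0)"
```

```text
t 21.05 p [ 0.5369 -0.2926 -0.0075] head 122.9 tilt [-0.0968 -0.0246 -0.995 ] q [-0.5   0.36  1.98 -0.1   0.73 -1.  ] F [-1.   6.  10.4] w 1.0
[0, [0.0268, 0.0075, -0.0224], np.float64(0.007)]
```

Request:
{"name": "servo_tool", "arguments": {
  "moves": [
    [0,[0.001,0,-0.012],0.0],
    [0,[0.004,0.001,-0.01],0.001],
    [0,[0.005,0.0015,-0.003],0.001],
    [100,[0.005,0.0015,0],0.001],
    [100,[0.005,0.0015,0],0.001],
    [100,[0.004,0.001,0],0.001],
    [100,[0,0,0],0],
    [100,[0,0,0],0]
  ]
}}

```text
time: 21.72
tool_pos: [0.5273, -0.2629, 0.0174]
tcp_rot: [1.473, 2.688, -0.104]
wrist_force: [0.0, 0.5, 0.0]
width: 0.61
```

```bash
python3 plan.py "((.528,-.264,.010),2,122.5,100)"; python3 -c "
from h import *
cam('wrist','w5')"
```

```text
t 21.7167 p [ 0.5273 -0.2629  0.0174] head 122.6 tilt [-0.0976 -0.0238 -0.9949] q [-0.46  0.29  2.02 -0.1   0.76 -0.96] F [0.  0.5 0. ] w 0.61
[100, [-0.0003, 0.0001, 0.0038], np.float64(0.001)]
[100, [-0.0003, 0.0001, 0.0038], np.float64(0.001)]
```

View pics/w5.png

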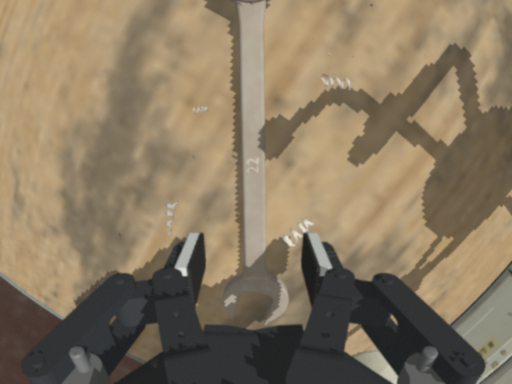

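Request:
{"name": "servo_tool", "arguments": {
  "moves": [
    [150,[0,0,0.004],0.0],
    [150,[0,0,0.004],0.0],
    [180,[0,0,0.001],0.0],
    [255,[0,0,0],0.0],
    [255,[0,0,0],0.0],
    [255,[0,0,0],0],
    [255,[0,0,0],0],
    [255,[0,0,0],0]
  ],
  "newtons": 80
}}

```text
time: 22.43
tool_pos: [0.5274, -0.2641, 0.0072]
tcp_rot: [1.475, 2.69, -0.104]
wrist_force: [-0.3, 1.3, 2.7]
width: 0.213
```

```bash
python3 plan.py "((.528,-.264,.010),1,122.5,100)"; python3 -c "
from h import *
cam('wrist','w6')"
```

```text
t 22.4333 p [ 0.5274 -0.2641  0.0072] head 122.6 tilt [-0.0951 -0.0251 -0.9952] q [-0.47  0.31  2.02 -0.1   0.75 -0.96] F [-0.3  1.3  2.7] w 0.213
[100, [-0.0005, 0.0005, -0.0027], np.float64(0.0015)]
```

View pics/w6.png

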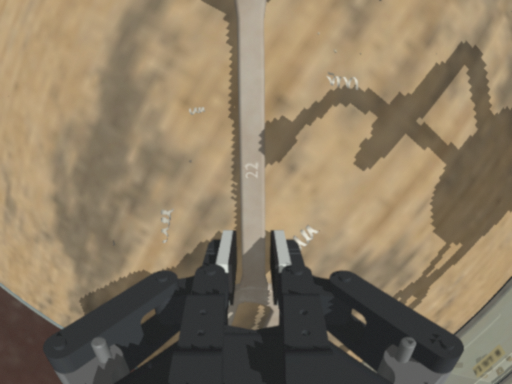

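Request:
{"name": "servo_tool", "arguments": {
  "moves": [
    [255,[0,0,0],0.0],
    [255,[0,0,0],0.0],
    [255,[0,0,-0.004],0.0],
    [255,[0,0,-0.008],0.0],
    [255,[0,0,-0.01],0.0],
    [255,[0,0,-0.012],0],
    [255,[0,0,-0.014],0],
    [255,[0,0,-0.014],0]
  ]
}}

```text
time: 23.15
tool_pos: [0.5216, -0.2567, 0.0688]
tcp_rot: [1.48, 2.698, -0.105]
wrist_force: [-0.1, -0.8, -0.7]
width: 0.207
```

```bash
python3 plan.py "((.528,-.264,.010),1,122.5,100)"; python3 -c "
from h import *
cam('wrist','w7');cam('side','d7')"
```

```text
t 23.15 p [ 0.5216 -0.2567  0.0688] head 122.6 tilt [-0.0878 -0.0299 -0.9957] q [-0.46  0.21  2.   -0.09  0.87 -0.97] F [-0.1 -0.8 -0.7] w 0.207
[100, [-0.0044, 0.0032, 0.0594], np.float64(0.0011)]
```

View pics/w7.png

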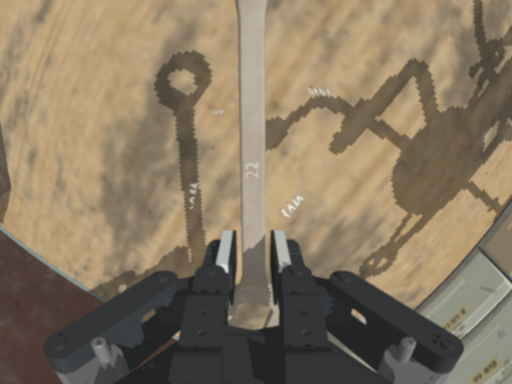

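View pics/d7.png

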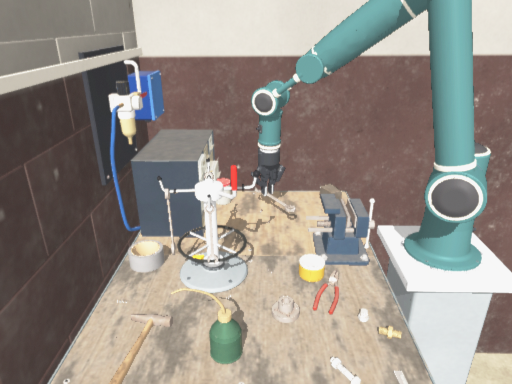

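The spanner is gripped, with no slip visible: the shank sits at column 252 in both wrist views. Next I'll locate the ring in scene and side and express it in the tool frame.

Run:
```python
from m import *
A=cam('scene');B=cam('side')
a=A['pixels'][230:310,260:360,::-1];b=B['pixels'][180:230,250:320,::-1]
cv2.imwrite('pics/z9.png',cv2.vconcat([cv2.resize(a,(400,320),interpolation=cv2.INTER_CUBIC),cv2.resize(b,(400,286),interpolation=cv2.INTER_CUBIC)]))
```

```text
(no output)
```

View pics/z9.png

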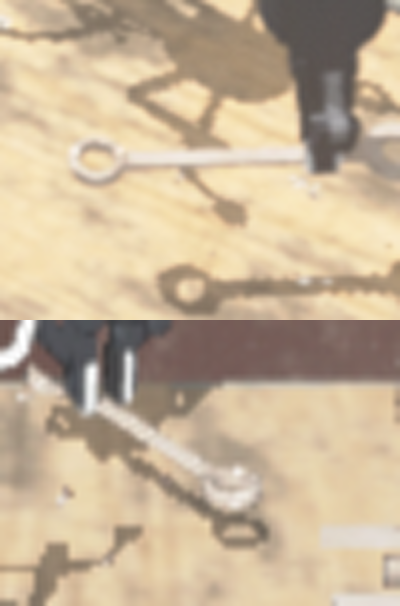

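Run:
```python
from m import *
from scipy.spatial.transform import Rotation as R
s=bot.read_state();M=R.from_rotvec(s['tcp_rot']).as_matrix();p=s['tool_pos']
A=cam('scene');B=cam('side')
r,e=tri(A,(284.0,269.0),B,(290.2,209.0));print('ring now',r,e,'tool',M.T@(r-p))
# from bench measures
p0=np.array([.5274,-.2641,.0072]);M0=R.from_rotvec([1.475,2.69,-.104]).as_matrix()
for q in((.4510,-.1430,.0045),(.4524,-.1468,.0045),(.4512,-.1467,.0045)): print(M0.T@(np.array(q)-p0))
```

```text
ring now [ 0.44873635 -0.13848254  0.06723566] 0.004492325919405667 tool [ 0.13919835  0.00139751 -0.01118294]
[ 0.14278615  0.000593   -0.0110101 ]
[ 0.13884856 -0.00026481 -0.01061073]
[ 0.13957588 -0.00122339 -0.01065672]
```

```bash
python3 plan.py "((.41,-.15,.33),16,50,255)"
```

```text
t 23.45 p [ 0.5212 -0.2566  0.0669] head 122.6 tilt [-0.0869 -0.0304 -0.9958] q [-0.46  0.22  2.   -0.09  0.87 -0.97] F [-0.   0.1 -2.4] w 0.209
[255, [0.0079, -0.0028, -0.0171], np.float64(0.0792)]
[255, [0.0076, -0.0034, -0.0171], np.float64(0.0792)]
[255, [0.0074, -0.004, -0.0171], np.float64(0.0792)]
[255, [0.007, -0.0046, -0.0171], np.float64(0.0792)]
[255, [0.0066, -0.0051, -0.0171], np.float64(0.0792)]
[255, [0.0062, -0.0056, -0.0171], np.float64(0.0792)]
[255, [0.0057, -0.0061, -0.0171], np.float64(0.0792)]
[255, [0.0052, -0.0065, -0.0171], np.float64(0.0792)]
[255, [0.0047, -0.0069, -0.0171], np.float64(0.0792)]
[255, [0.0041, -0.0073, -0.0171], np.float64(0.0792)]
[255, [0.0036, -0.0076, -0.0171], np.float64(0.0792)]
[255, [0.0029, -0.0078, -0.0171], np.float64(0.0792)]
[255, [0.0023, -0.008, -0.0171], np.float64(0.0792)]
[255, [0.0017, -0.0082, -0.0171], np.float64(0.0792)]
[255, [0.001, -0.0083, -0.0171], np.float64(0.0792)]
[255, [0.0004, -0.0084, -0.0171], np.float64(0.0792)]
```

Request:
{"name": "servo_tool", "arguments": {
  "moves": [
    [255,[0.008,-0.0028,-0.015],0.04],
    [255,[0.0076,-0.0034,-0.017],0.06],
    [255,[0.0074,-0.004,-0.017],0.08],
    [255,[0.007,-0.0046,-0.017],0.08],
    [255,[0.0066,-0.005,-0.017],0.08],
    [255,[0.0062,-0.0056,-0.017],0.08],
    [255,[0.0057,-0.006,-0.017],0.08],
    [255,[0.0052,-0.0065,-0.017],0.08]
  ]
}}

```text
time: 24.12
tool_pos: [0.4541, -0.201, 0.1856]
tcp_rot: [2.226, 2.14, -0.089]
wrist_force: [0.1, -0.3, -1.7]
width: 0.212
```

```bash
python3 plan.py "((.40,-.12,.34),8,45,255)"
```

```text
t 24.1167 p [ 0.4541 -0.201   0.1856] head 87.7 tilt [-0.0776 -0.0023 -0.997 ] q [-0.42 -0.05  2.05 -0.08  1.12 -0.34] F [ 0.1 -0.3 -1.7] w 0.212
[255, [0.0083, -0.0072, -0.02], np.float64(0.0932)]
[255, [0.0076, -0.008, -0.02], np.float64(0.0932)]
[255, [0.0068, -0.0086, -0.02], np.float64(0.0932)]
[255, [0.006, -0.0092, -0.02], np.float64(0.0932)]
[255, [0.0051, -0.0097, -0.02], np.float64(0.0932)]
[255, [0.0042, -0.0102, -0.02], np.float64(0.0932)]
[255, [0.0032, -0.0105, -0.02], np.float64(0.0932)]
[255, [0.0022, -0.0108, -0.02], np.float64(0.0932)]
```

Request:
{"name": "servo_tool", "arguments": {
  "moves": [
    [255,[0.008,-0.007,-0.018],0.09],
    [255,[0.0076,-0.008,-0.02],0.09],
    [255,[0.0068,-0.0086,-0.02],0.09],
    [255,[0.006,-0.009,-0.02],0.09],
    [255,[0.005,-0.0097,-0.02],0.09],
    [255,[0.004,-0.01,-0.018],0.09],
    [255,[0.003,-0.0105,-0.015],0.09],
    [255,[0.002,-0.01,-0.01],0.09]
  ]
}}

```text
time: 24.78
tool_pos: [0.3937, -0.1188, 0.3192]
tcp_rot: [2.856, 1.162, -0.074]
wrist_force: [0.6, -0.5, -1.6]
width: 0.21
```

```bash
python3 plan.py "((.39,.085,.345),12,8.2,255)"
```

```text
t 24.7833 p [ 0.3937 -0.1188  0.3192] head 44.2 tilt [-0.066   0.0356 -0.9972] q [-0.29 -0.3   2.01 -0.08  1.43  0.52] F [ 0.6 -0.5 -1.6] w 0.21
[255, [0.0115, -0.0123, -0.0034], np.float64(0.0524)]
[255, [0.0108, -0.0129, -0.0034], np.float64(0.0524)]
[255, [0.0101, -0.0134, -0.0034], np.float64(0.0524)]
[255, [0.0094, -0.0139, -0.0034], np.float64(0.0524)]
[255, [0.0086, -0.0144, -0.0034], np.float64(0.0524)]
[255, [0.0079, -0.0148, -0.0034], np.float64(0.0524)]
[255, [0.0071, -0.0152, -0.0034], np.float64(0.0524)]
[255, [0.0063, -0.0156, -0.0034], np.float64(0.0524)]
[255, [0.0055, -0.0159, -0.0034], np.float64(0.0524)]
[255, [0.0046, -0.0161, -0.0034], np.float64(0.0524)]
[255, [0.0038, -0.0164, -0.0034], np.float64(0.0524)]
[255, [0.0029, -0.0165, -0.0034], np.float64(0.0524)]
```

Request:
{"name": "servo_tool", "arguments": {
  "moves": [
    [255,[0.0115,-0.0123,-0.012],0.06],
    [255,[0.0108,-0.013,-0.01],0.06],
    [255,[0.01,-0.0134,-0.006],0.06],
    [255,[0.0092,-0.014,-0.003],0.06],
    [255,[0.0082,-0.0144,0],0.06],
    [255,[0.0075,-0.0148,0],0.06],
    [255,[0.0066,-0.0152,0],0.06],
    [255,[0.0055,-0.0156,0],0.06]
  ]
}}

```text
time: 25.45
tool_pos: [0.3909, 0.0209, 0.3371]
tcp_rot: [3.047, 0.4, -0.063]
wrist_force: [0.8, 0.1, -1.8]
width: 0.211
```

```bash
python3 plan.py "((.39,.085,.35),6,8.2,255)"
```

```text
t 25.45 p [0.3909 0.0209 0.3371] head 14.9 tilt [-0.0491  0.0614 -0.9969] q [ 0.05 -0.32  1.99 -0.07  1.51  1.37] F [ 0.8  0.1 -1.8] w 0.211
[255, [0.0025, -0.0102, -0.0029], np.float64(0.0194)]
[255, [0.0023, -0.0102, -0.0029], np.float64(0.0194)]
[255, [0.0021, -0.0103, -0.0029], np.float64(0.0194)]
[255, [0.0019, -0.0103, -0.0029], np.float64(0.0194)]
[255, [0.0017, -0.0104, -0.0029], np.float64(0.0194)]
[255, [0.0015, -0.0104, -0.0029], np.float64(0.0194)]
```

Request:
{"name": "servo_tool", "arguments": {
  "moves": [
    [255,[0.0025,-0.01,-0.003],0.02],
    [255,[0.0023,-0.0102,-0.003],0.02],
    [255,[0.002,-0.0103,-0.003],0.02],
    [255,[0.002,-0.0103,-0.003],0.02],
    [255,[0.0017,-0.009,-0.003],0.02],
    [255,[0.0015,-0.006,-0.002],0.01],
    [255,[0,0,0],0],
    [255,[0,0,0],0]
  ]
}}

```text
time: 26.12
tool_pos: [0.3868, 0.0845, 0.3394]
tcp_rot: [3.062, 0.228, -0.088]
wrist_force: [0.2, 0.3, -1.6]
width: 0.208
```

```bash
cat > rb.py <<'E'
from m import *
import sys
n=sys.argv[1]
A=cam('scene');B=cam('side');C=cam('wrist',n+'w')
a=A['pixels'][110:190,180:280,::-1];b=B['pixels'][120:200,220:320,::-1]
cv2.imwrite('pics/%s.png'%n,cv2.hconcat([cv2.resize(a,(400,320),interpolation=cv2.INTER_CUBIC),cv2.resize(b,(400,320),interpolation=cv2.INTER_CUBIC)]))
pickle.dump((A,B,C,bot.read_state()),open(n+'.pkl','wb'))
E
python3 rb.py b1; python3 plan.py "((.39,.085,.35),1,8.2,255)"
```

```text
t 26.2667 p [0.3869 0.0841 0.3398] head 8.3 tilt [-0.0617  0.0653 -0.996 ] q [ 0.2  -0.29  1.96 -0.06  1.53  1.63] F [-1.4 -1.3 -1.5] w 0.217
[255, [0.0026, 0.0002, -0.0104], np.float64(0.002)]
```

View pics/b1.png

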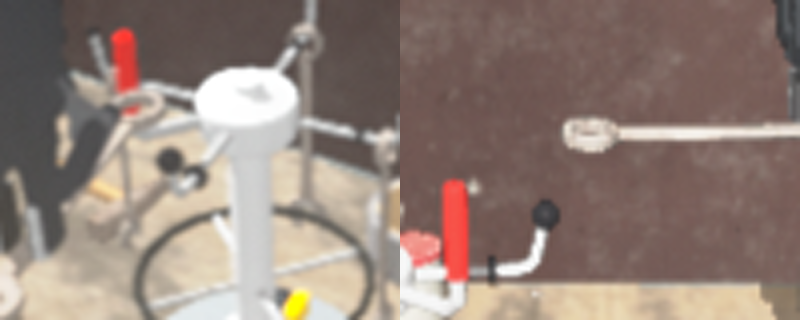

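View pics/b1w.png

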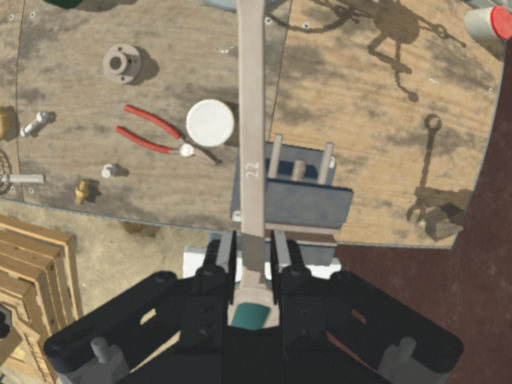

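Run:
```python
import pickle,cv2,numpy as np
A,B,C,s=pickle.load(open('b1.pkl','rb'))
a=A['pixels'][125:160,200:240,::-1];b=B['pixels'][140:185,245:290,::-1]
cv2.imwrite('pics/b1z.png',cv2.hconcat([cv2.resize(a,(400,350),interpolation=cv2.INTER_NEAREST),cv2.resize(b,(350,350),interpolation=cv2.INTER_NEAREST)]))
```

```text
(no output)
```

View pics/b1z.png

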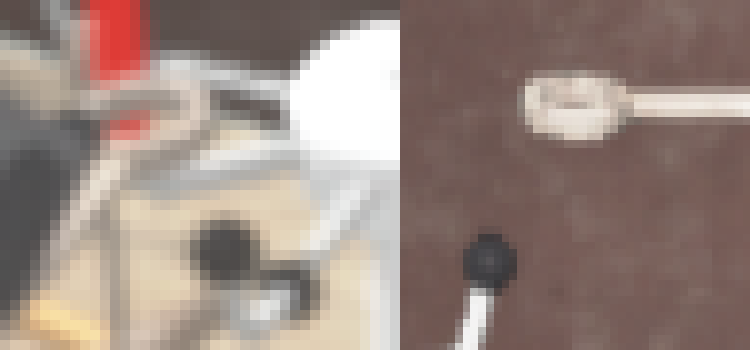

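```bash
cat > rel.py <<'E'
from m import *
from scipy.spatial.transform import Rotation as R
def rel(n,ra,rb,ba,bb):
    A,B,C,s=pickle.load(open(n+'.pkl','rb'))
    M=R.from_rotvec(s['tcp_rot']).as_matrix();p=s['tool_pos']
    r,e=tri(A,ra,B,rb);b,e2=tri(A,ba,B,bb)
    print('ring',r.round(4),round(e,4),'tool',(M.T@(r-p)).round(4),'ball',b.round(4),round(e2,4),'d world',(b-r).round(4),'d tool',(M.T@(b-r)).round(4))
    print('ring by model',(p+M@[.140,0,-.011]).round(4),'tilt',M[2].round(3))
E
python3 -c "
from rel import *
rel('b1',(214.7,136.6),(267.0,153.0),(222,149.3),(256.1,173.2))"
```

```text
ring [0.5266 0.106  0.3401] 0.0027 tool [ 0.1411 -0.0009 -0.0091] ball [0.553  0.1058 0.2863] 0.0012 d world [ 0.0264 -0.0003 -0.0538] d tool [0.0294 0.0007 0.0522]
ring by model [0.5257 0.1051 0.3421] tilt [-0.062  0.065 -0.996]
```

```bash
python3 plan.py "((.4136,.0842,.315),6,8.3,255)"
```

```text
t 26.2667 p [0.3869 0.0841 0.3398] head 8.3 tilt [-0.0617  0.0653 -0.996 ] q [ 0.2  -0.29  1.96 -0.06  1.53  1.63] F [-1.4 -1.3 -1.5] w 0.217
[255, [0.0047, 0.0004, 0.0039], np.float64(0.0)]
[255, [0.0047, 0.0004, 0.0039], np.float64(0.0)]
[255, [0.0047, 0.0004, 0.0039], np.float64(0.0)]
[255, [0.0047, 0.0004, 0.0039], np.float64(0.0)]
[255, [0.0047, 0.0004, 0.0039], np.float64(0.0)]
[255, [0.0047, 0.0004, 0.0039], np.float64(0.0)]
```

Request:
{"name": "servo_tool", "arguments": {
  "moves": [
    [255,[0.0045,0.0004,0.003],0],
    [255,[0.0047,0.0004,0.004],0],
    [255,[0.0047,0.0004,0.004],0],
    [255,[0.0047,0.0004,0.004],0],
    [255,[0.0044,0.0004,0.003],0],
    [255,[0.003,0,0.002],0],
    [255,[0,0,0],0],
    [255,[0,0,0],0]
  ]
}}

```text
time: 26.93
tool_pos: [0.4147, 0.0824, 0.3147]
tcp_rot: [3.062, 0.221, -0.09]
wrist_force: [0.1, 0.1, -1.9]
width: 0.211
```

```bash
python3 rb.py b2; python3 plan.py "((.4136,.0842,.315),1,8.2,255)"
python3 - <<'E'
import pickle,cv2,numpy as np
A,B,C,s=pickle.load(open('b2.pkl','rb'))
a=A['pixels'][125:160,200:240,::-1];b=B['pixels'][140:185,235:280,::-1]
cv2.imwrite('pics/b2z.png',cv2.hconcat([cv2.resize(a,(400,350),interpolation=cv2.INTER_NEAREST),cv2.resize(b,(350,350),interpolation=cv2.INTER_NEAREST)]))
E
```

```text
t 27.0833 p [0.4146 0.0825 0.3152] head 8.2 tilt [-0.0625  0.0658 -0.9959] q [ 0.19 -0.22  1.96 -0.06  1.47  1.62] F [ 0.1 -0.2 -1.5] w 0.213
[255, [-0.0007, -0.0018, 0.0001], np.float64(-0.0007)]
```

View pics/b2z.png

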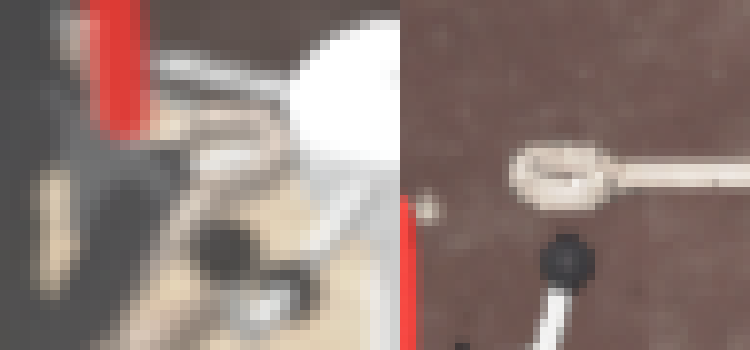

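```bash
python3 -c "
from rel import *
rel('b2',(221.8,138.5),(255.6,162.1),(222,149.3),(256.1,173.2))
import numpy as np
A,B,C,s=pickle.load(open('b2.pkl','rb'))
# predicted pixel of ring when above ball
for z in (.315,.30,.29): print(z,w2p(A,(.553,.1058,z)),w2p(B,(.553,.1058,z)))"
python3 plan.py "((.4150,.084,.300),4,8.2,255)"
```

```text
ring [0.555  0.1064 0.317 ] 0.0039 tool [ 0.142  -0.003  -0.0109] ball [0.553  0.1058 0.2863] 0.0012 d world [-0.002  -0.0007 -0.0307] d tool [-0.0002 -0.0017  0.0307]
ring by model [0.5535 0.1032 0.3174] tilt [-0.062  0.066 -0.996]
0.315 [221.17957306 140.24638033] [255.86690141 162.22094865]
0.3 [221.5318642  145.11594978] [255.89610486 167.90844391]
0.29 [221.76339551 148.31630773] [255.91537082 171.66057079]
t 27.0833 p [0.4146 0.0825 0.3152] head 8.2 tilt [-0.0625  0.0658 -0.9959] q [ 0.19 -0.22  1.96 -0.06  1.47  1.62] F [ 0.1 -0.2 -1.5] w 0.213
[255, [0.0004, -0.0006, 0.0037], np.float64(-0.0002)]
[255, [0.0004, -0.0006, 0.0037], np.float64(-0.0002)]
[255, [0.0004, -0.0006, 0.0037], np.float64(-0.0002)]
[255, [0.0004, -0.0006, 0.0037], np.float64(-0.0002)]
```

Request:
{"name": "servo_tool", "arguments": {
  "moves": [
    [255,[-0.001,-0.001,0],0],
    [255,[0.0002,-0.0002,0.003],0],
    [255,[0.0002,-0.0002,0.003],0],
    [255,[0.0002,-0.0002,0.003],0],
    [255,[0.0002,-0.0002,0.002],0],
    [255,[0.0001,-0.0001,0.001],0],
    [255,[0,0,0],0],
    [255,[0,0,0],0]
  ]
}}

```text
time: 27.75
tool_pos: [0.4131, 0.0839, 0.3027]
tcp_rot: [3.062, 0.223, -0.086]
wrist_force: [-0.3, 1.0, -0.9]
width: 0.212
```

```bash
python3 rb.py b3; python3 plan.py "((.4136,.0832,.300),1,8.2,255)"
python3 - <<'E'
import pickle,cv2,numpy as np
A,B,C,s=pickle.load(open('b3.pkl','rb'))
a=A['pixels'][125:160,200:240,::-1];b=B['pixels'][140:185,235:280,::-1]
cv2.imwrite('pics/b3z.png',cv2.hconcat([cv2.resize(a,(400,350),interpolation=cv2.INTER_NEAREST),cv2.resize(b,(350,350),interpolation=cv2.INTER_NEAREST)]))
E
```

```text
t 27.9 p [0.4132 0.0839 0.3029] head 8.2 tilt [-0.0603  0.0657 -0.996 ] q [ 0.19 -0.22  1.98 -0.06  1.45  1.63] F [-1.  -0.6 -1.4] w 0.211
[255, [0.0004, 0.0005, 0.003], np.float64(-0.0)]
```

View pics/b3z.png

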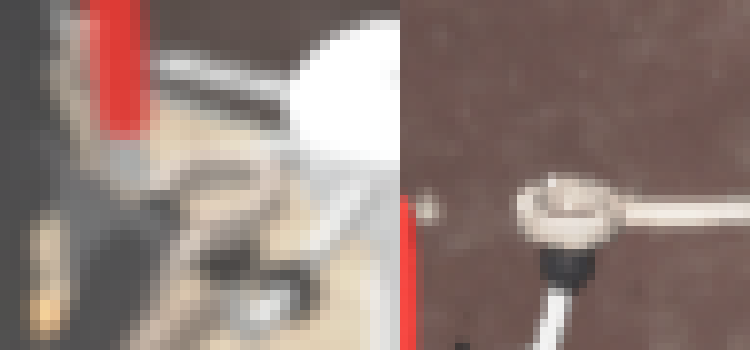

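Request:
{"name": "servo_tool", "arguments": {
  "moves": [
    [255,[0.0001,-0.0001,0.001],0],
    [255,[0.0001,-0.0001,0.001],0],
    [255,[0.0001,-0.0001,0.001],0],
    [255,[0.0001,-0.0001,0.001],0],
    [255,[0.0001,-0.0001,0.001],0],
    [255,[0.0001,-0.0001,0.001],0],
    [255,[0,0,0.0005],0],
    [255,[0,0,0],0]
  ]
}}

```text
time: 28.57
tool_pos: [0.4137, 0.0841, 0.296]
tcp_rot: [3.063, 0.222, -0.084]
wrist_force: [0.2, -0.3, -1.9]
width: 0.209
```

```bash
python3 plan.py "((.4136,.0832,.300),1,8.2,255)"
```

```text
t 28.5667 p [0.4137 0.0841 0.296 ] head 8.2 tilt [-0.0596  0.0656 -0.9961] q [ 0.19 -0.22  1.99 -0.06  1.43  1.63] F [ 0.2 -0.3 -1.9] w 0.209
[255, [-0.0005, 0.0012, -0.0039], np.float64(-0.0001)]
```

Request:
{"name": "servo_tool", "arguments": {
  "moves": [
    [255,[0.0001,-0.0001,0.001],0],
    [255,[0.0001,-0.0001,0.001],0],
    [255,[0.0001,-0.0001,0.001],0],
    [255,[0.0001,-0.0001,0.001],0],
    [255,[0.0001,-0.0001,0.001],0],
    [255,[0.0001,-0.0001,0.001],0],
    [255,[0,0,0.0005],0],
    [255,[0,0,0],0]
  ]
}}

```text
time: 29.23
tool_pos: [0.4139, 0.0844, 0.2887]
tcp_rot: [3.063, 0.222, -0.084]
wrist_force: [0.2, -0.7, -1.2]
width: 0.21
```

```bash
python3 plan.py "((.4136,.0832,.300),1,8.2,255)"
```

```text
t 29.2333 p [0.4139 0.0844 0.2887] head 8.2 tilt [-0.0597  0.0656 -0.9961] q [ 0.19 -0.21  2.   -0.06  1.42  1.63] F [ 0.2 -0.7 -1.2] w 0.21
[255, [-0.0011, 0.0018, -0.0112], np.float64(-0.0001)]
```

Request:
{"name": "servo_tool", "arguments": {
  "moves": [
    [255,[0.0,-0.0001,0.001],0],
    [255,[0.0,-0.0001,0.001],0],
    [255,[0.0,-0.0001,0.001],0],
    [255,[0.0,-0.0001,0.001],0],
    [255,[0.0,-0.0001,0.001],0],
    [255,[0.0,-0.0001,0.001],0],
    [255,[0,0,0.0005],0],
    [255,[0,0,0],0]
  ]
}}

```text
time: 29.9
tool_pos: [0.4135, 0.0845, 0.2815]
tcp_rot: [3.062, 0.222, -0.084]
wrist_force: [-0.0, 0.0, -1.4]
width: 0.211
```

```bash
python3 plan.py "((.4136,.0832,.300),1,8.2,255)";python3 rb.py b4;  python3 - <<'E'
import pickle,cv2,numpy as np
A,B,C,s=pickle.load(open('b4.pkl','rb'))
a=A['pixels'][125:160,200:240,::-1];b=B['pixels'][140:185,235:280,::-1]
cv2.imwrite('pics/b4z.png',cv2.hconcat([cv2.resize(a,(400,350),interpolation=cv2.INTER_NEAREST),cv2.resize(b,(350,350),interpolation=cv2.INTER_NEAREST)]))
E
```

```text
t 29.9 p [0.4135 0.0845 0.2815] head 8.2 tilt [-0.0596  0.0656 -0.9961] q [ 0.19 -0.21  2.01 -0.06  1.41  1.63] F [-0.   0.  -1.4] w 0.211
[255, [-0.0011, 0.0025, -0.0183], np.float64(-0.0001)]
```

View pics/b4z.png

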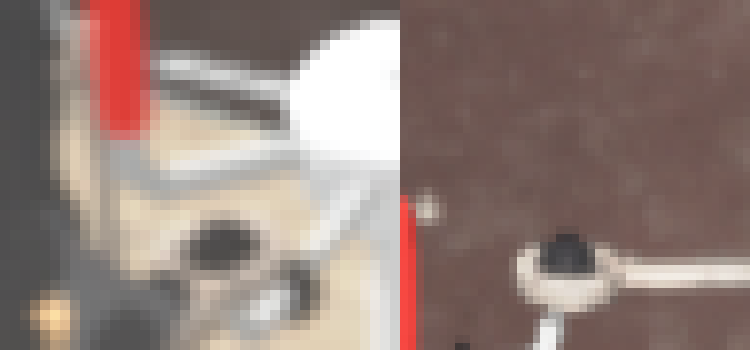

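Request:
{"name": "servo_tool", "arguments": {
  "moves": [
    [255,[0.0,-0.0001,0.0015],0],
    [255,[0.0,-0.0001,0.0015],0],
    [255,[0.0,-0.0001,0.0015],0],
    [255,[0.0,-0.0001,0.0015],0],
    [255,[0.0003,-0.0001,0.0015],0],
    [255,[0.0003,-0.0001,0.0015],0],
    [255,[0.0003,0,0.0015],0],
    [255,[0.0003,0,0.0015],0]
  ]
}}

```text
time: 30.72
tool_pos: [0.4143, 0.0844, 0.2688]
tcp_rot: [3.063, 0.222, -0.083]
wrist_force: [-0.3, 0.7, -2.1]
width: 0.209
```

```bash
python3 plan.py "((.4136,.0832,.300),1,8.2,255)"
```

```text
t 30.7167 p [0.4143 0.0844 0.2688] head 8.2 tilt [-0.0586  0.0656 -0.9961] q [ 0.19 -0.2   2.03 -0.06  1.38  1.63] F [-0.3  0.7 -2.1] w 0.209
[255, [-0.0027, 0.0032, -0.031], np.float64(-0.0001)]
```

Request:
{"name": "servo_tool", "arguments": {
  "moves": [
    [255,[0.0005,-0.0001,0.0012],0],
    [255,[0.0005,-0.0001,0.0012],0],
    [255,[0.0005,-0.0001,0.0012],0],
    [255,[0.0005,-0.0001,0.0012],0],
    [255,[0.0005,-0.0001,0.001],0],
    [255,[0.0005,-0.0001,0.001],0],
    [255,[0.0003,0,0.001],0],
    [255,[0,0,0.0005],0]
  ]
}}

```text
time: 31.38
tool_pos: [0.4174, 0.0849, 0.259]
tcp_rot: [3.063, 0.222, -0.083]
wrist_force: [-0.1, -0.2, -1.8]
width: 0.211
```

```bash
python3 plan.py "((.4136,.0832,.300),1,8.2,255)";python3 rb.py b5
```

```text
t 31.3833 p [0.4174 0.0849 0.259 ] head 8.2 tilt [-0.0591  0.0656 -0.9961] q [ 0.19 -0.19  2.03 -0.06  1.36  1.63] F [-0.1 -0.2 -1.8] w 0.211
[255, [-0.0064, 0.0038, -0.0405], np.float64(-0.0001)]
```

View pics/b5.png

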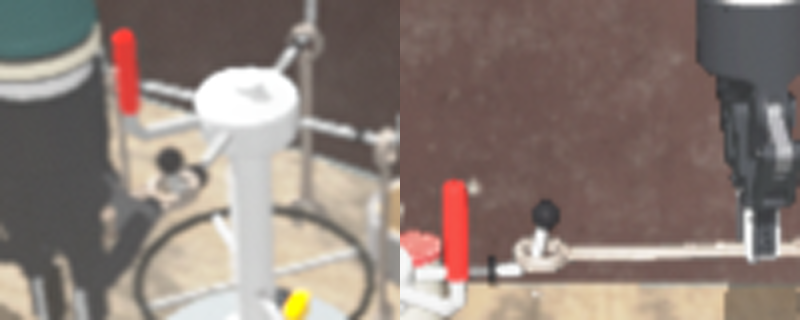

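Request:
{"name": "servo_tool", "arguments": {
  "moves": [
    [255,[0,0,0.001],0],
    [255,[0.0002,-0.0002,0.003],0],
    [255,[0.0004,-0.0003,0.004],0],
    [255,[0.0006,-0.0003,0.0045],0],
    [255,[0.0008,-0.0003,0.0045],0],
    [255,[0.001,-0.0003,0.0045],0],
    [255,[0.001,-0.0003,0.004],0],
    [255,[0.0008,-0.0002,0.003],0]
  ],
  "newtons": 20
}}

```text
time: 32.2
tool_pos: [0.4224, 0.0855, 0.2304]
tcp_rot: [3.063, 0.222, -0.074]
wrist_force: [-1.0, 0.1, 2.0]
width: 0.213
```

```bash
python3 plan.py "((.4136,.0832,.300),1,8.2,255)";python3 rb.py b6
```

```text
t 32.2 p [0.4224 0.0855 0.2304] head 8.2 tilt [-0.0531  0.0659 -0.9964] q [ 0.19 -0.17  2.07 -0.07  1.3   1.64] F [-1.   0.1  2. ] w 0.213
[255, [-0.0127, 0.0056, -0.0688], np.float64(-0.0003)]
```

View pics/b6.png

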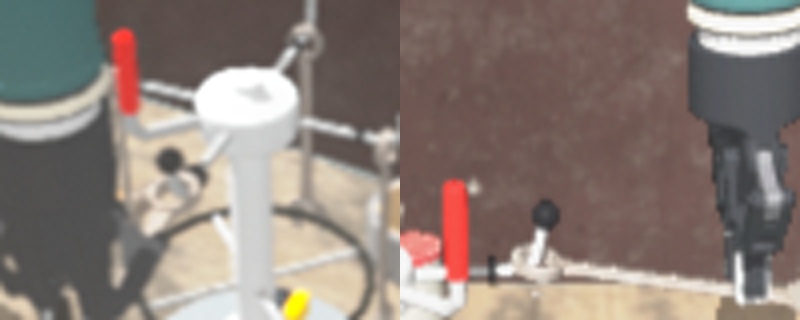

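Request:
{"name": "servo_tool", "arguments": {
  "moves": [
    [255,[0.001,-0.0003,0.0035],0],
    [255,[0.0012,-0.0003,0.0045],0],
    [255,[0.0014,-0.0003,0.0045],0],
    [255,[0.0015,-0.0003,0.0045],0],
    [255,[0.0017,-0.0003,0.0045],0],
    [255,[0.0018,-0.0003,0.0045],0],
    [255,[0.0018,-0.0003,0.004],0],
    [255,[0.0016,-0.0002,0.003],0]
  ],
  "newtons": 20
}}

```text
time: 33.02
tool_pos: [0.4344, 0.0873, 0.1944]
tcp_rot: [3.063, 0.222, -0.07]
wrist_force: [0.4, -0.6, 0.7]
width: 0.211
```

```bash
python3 plan.py "((.4136,.0832,.300),1,8.2,255)";python3 rb.py b7
```

```text
t 33.0167 p [0.4344 0.0873 0.1944] head 8.2 tilt [-0.0505  0.066  -0.9965] q [ 0.19 -0.11  2.09 -0.07  1.22  1.64] F [ 0.4 -0.6  0.7] w 0.211
[255, [-0.0265, 0.008, -0.104], np.float64(-0.0003)]
```

View pics/b7.png

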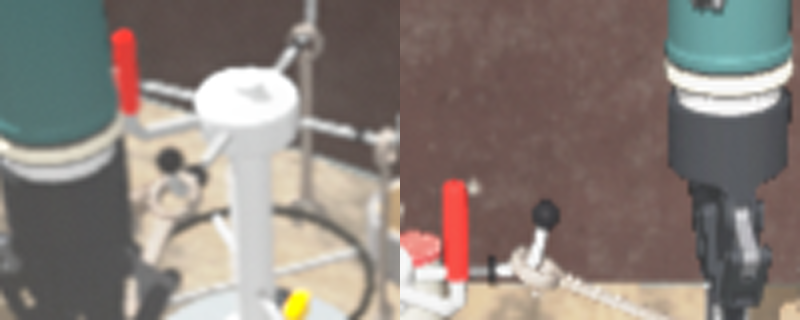

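Run:
```python
from m import *
cs=pickle.load(open('c0.pkl','rb'))
for n in('scene','side'):
    P=pts(cs[n]).reshape(-1,3);P=P[cs[n]['depth'].ravel()>0]
    print(n)
    for x in np.arange(.28,.48,.02):
        row=[]
        for y in np.arange(-.06,.16,.03):
            s=P[(abs(P[:,0]-x)<.01)&(abs(P[:,1]-y)<.015)&(P[:,2]<.3)];row.append(round(float(s[:,2].max()),3) if len(s) else -1)
        print(round(x,2),row)
```

```text
scene
0.28 [0.146, 0.146, 0.146, 0.146, 0.145, 0.016, 0.003, 0.003]
0.3 [0.145, 0.146, 0.145, 0.146, 0.146, -1, 0.002, 0.002]
0.32 [0.166, 0.166, 0.166, 0.165, 0.164, -1, -1, 0.004]
0.34 [0.166, 0.166, 0.165, 0.166, 0.164, -1, -1, 0.015]
0.36 [0.164, 0.166, 0.166, 0.166, 0.165, -0.59, 0.044, 0.012]
0.38 [0.019, 0.098, -1, -0.587, -0.583, -0.582, 0.049, 0.048]
0.4 [0.002, 0.097, 0.0, -0.585, -0.587, -0.583, 0.048, 0.049]
0.42 [0.002, 0.002, 0.001, -0.587, -0.586, -0.587, 0.047, 0.05]
0.44 [0.003, 0.004, 0.002, 0.001, -1, -1, 0.044, 0.047]
0.46 [0.003, 0.004, 0.002, 0.001, -1, -1, -1, -1]
side
0.28 [0.143, 0.144, 0.144, 0.145, 0.144, 0.015, 0.002, 0.002]
0.3 [0.143, 0.143, 0.144, 0.144, 0.143, 0.013, 0.001, 0.001]
0.32 [0.163, 0.163, 0.164, 0.164, 0.163, 0.014, 0.001, 0.002]
0.34 [0.162, 0.163, 0.164, 0.163, 0.162, 0.014, 0.012, 0.012]
0.36 [0.162, 0.163, 0.163, 0.165, 0.163, 0.025, 0.044, 0.013]
0.38 [0.018, 0.094, 0.096, 0.093, 0.017, 0.046, 0.048, 0.048]
0.4 [0.001, 0.095, 0.001, 0.093, 0.091, 0.045, 0.047, 0.046]
0.42 [0.001, 0.001, 0.001, 0.001, -0.001, 0.045, 0.047, 0.047]
0.44 [0.0, 0.001, 0.001, 0.002, 0.001, 0.001, 0.046, 0.046]
0.46 [0.001, 0.0, -0.0, 0.001, 0.001, 0.0, 0.001, 0.001]
```

```bash
python3 -c "
import cv2,pickle
A,B,C,s=pickle.load(open('b7.pkl','rb'))
cv2.imwrite('pics/b7s.png',cv2.resize(B['pixels'][150:270,230:390,::-1],None,fx=5,fy=5,interpolation=cv2.INTER_CUBIC))"
```

```text
(no output)
```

View pics/b7s.png

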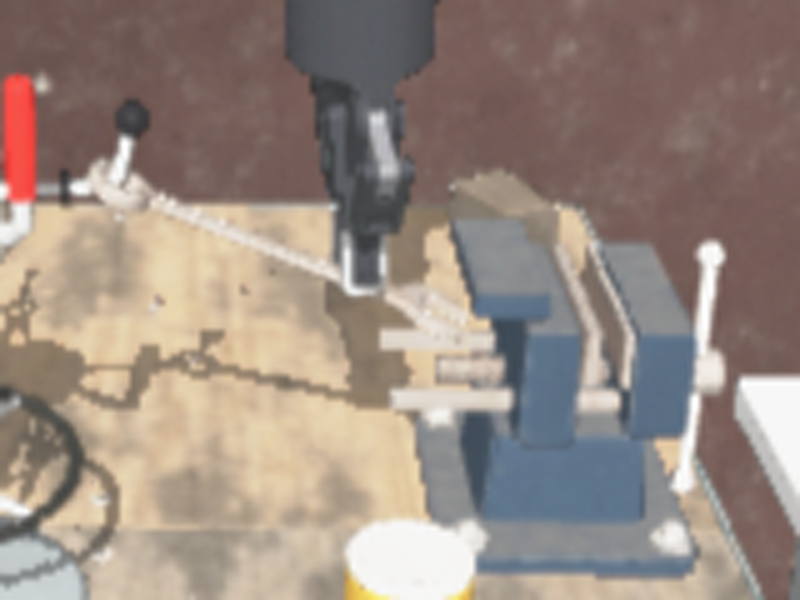

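```bash
python3 plan.py "((.4333,.1177,.1945),7,-4,255)"
```

```text
t 33.1667 p [0.4343 0.0873 0.1948] head 8.2 tilt [-0.051   0.066  -0.9965] q [ 0.19 -0.12  2.09 -0.07  1.22  1.64] F [ 0.2 -0.8  1.2] w 0.216
[255, [0.0005, -0.0043, -0.0003], np.float64(0.0304)]
[255, [0.0003, -0.0043, -0.0003], np.float64(0.0304)]
[255, [0.0002, -0.0043, -0.0003], np.float64(0.0304)]
[255, [0.0001, -0.0043, -0.0003], np.float64(0.0304)]
[255, [-0.0, -0.0043, -0.0003], np.float64(0.0304)]
[255, [-0.0002, -0.0043, -0.0003], np.float64(0.0304)]
[255, [-0.0003, -0.0043, -0.0003], np.float64(0.0304)]
```

Request:
{"name": "servo_tool", "arguments": {
  "moves": [
    [255,[0.0004,-0.003,-0.0003],0.02],
    [255,[0.0003,-0.0043,-0.0003],0.03],
    [255,[0.0002,-0.0043,-0.0003],0.03],
    [255,[0.0001,-0.0043,-0.0003],0.03],
    [255,[0,-0.0043,-0.0003],0.03],
    [255,[-0.0002,-0.0043,-0.0003],0.03],
    [255,[-0.0002,-0.003,-0.0003],0.02],
    [255,[0,-0.001,0],0.01]
  ],
  "newtons": 20
}}

```text
time: 33.83
tool_pos: [0.4326, 0.1164, 0.196]
tcp_rot: [3.064, -0.102, -0.062]
wrist_force: [0.6, 0.3, 0.4]
width: 0.209
```

```bash
python3 plan.py "((.4333,.1177,.1945),1,-4,255)";python3 rb.py b8;python3 -c "
import cv2,pickle
A,B,C,s=pickle.load(open('b8.pkl','rb'))
cv2.imwrite('pics/b8s.png',cv2.resize(B['pixels'][150:270,230:390,::-1],None,fx=5,fy=5,interpolation=cv2.INTER_CUBIC))"
```

```text
t 33.8333 p [0.4326 0.1164 0.196 ] head -3.9 tilt [-0.0377  0.0762 -0.9964] q [ 0.25 -0.1   2.07 -0.06  1.23  1.91] F [0.6 0.3 0.4] w 0.209
[255, [0.0006, -0.0014, 0.0014], np.float64(0.0021)]
```

View pics/b8s.png

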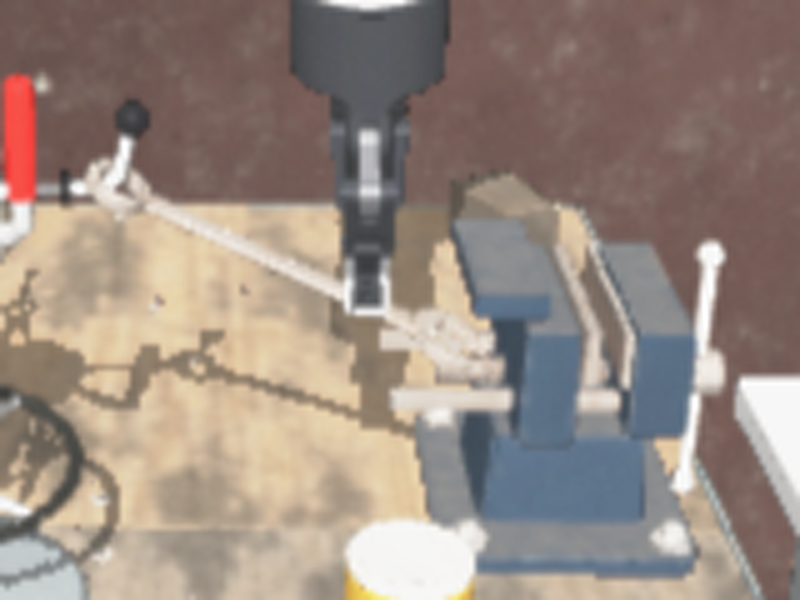

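View pics/b8w.png

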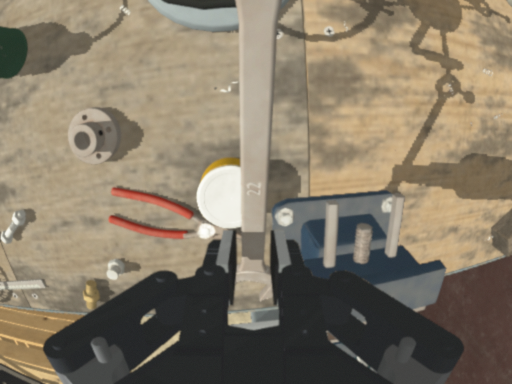

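Request:
{"name": "servo_tool", "arguments": {
  "moves": [
    [255,[0.0018,-0.0003,0.0035],0],
    [255,[0.0022,-0.0003,0.0042],0],
    [255,[0.0024,-0.0003,0.0042],0],
    [255,[0.0025,-0.0003,0.0042],0],
    [255,[0.0026,-0.0003,0.004],0],
    [255,[0.0027,-0.0003,0.004],0],
    [255,[0.0027,-0.0003,0.004],0],
    [255,[0.002,-0.0002,0.003],0]
  ],
  "newtons": 20
}}

```text
time: 34.65
tool_pos: [0.4534, 0.1139, 0.1615]
tcp_rot: [3.064, -0.099, -0.057]
wrist_force: [1.3, -1.1, 1.9]
width: 0.213
```

```bash
python3 plan.py "((.4333,.1177,.1945),1,-4,255)";python3 rb.py b9;python3 -c "
import cv2,pickle
A,B,C,s=pickle.load(open('b9.pkl','rb'))
cv2.imwrite('pics/b9s.png',cv2.resize(B['pixels'][150:270,230:390,::-1],None,fx=5,fy=5,interpolation=cv2.INTER_CUBIC))"
```

```text
t 34.65 p [0.4534 0.1139 0.1615] head -3.8 tilt [-0.0347  0.0762 -0.9965] q [ 0.24 -0.03  2.08 -0.07  1.15  1.9 ] F [ 1.3 -1.1  1.9] w 0.213
[255, [-0.0214, -0.0001, -0.0323], np.float64(0.0039)]
```

View pics/b9s.png

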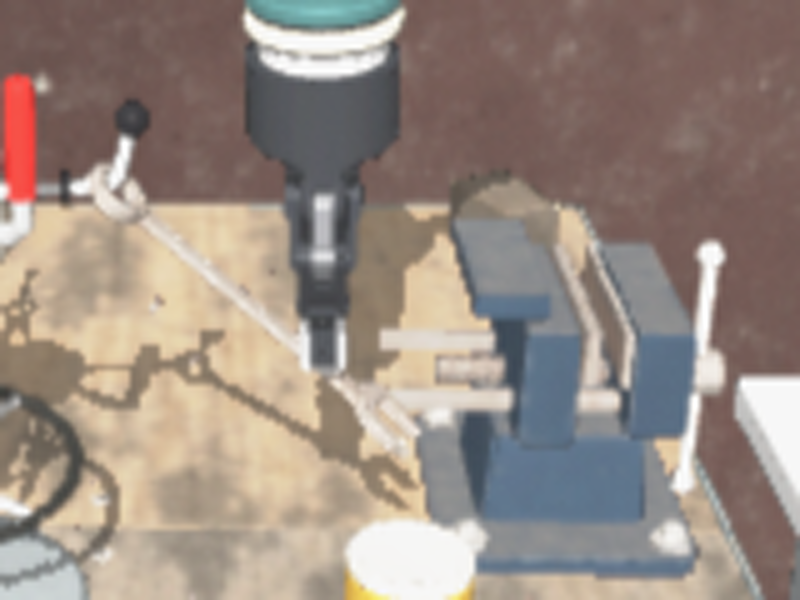

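Request:
{"name": "servo_tool", "arguments": {
  "moves": [
    [255,[0.0025,-0.0002,0.003],0],
    [255,[0.003,-0.0003,0.0034],0],
    [255,[0.0032,-0.0003,0.0034],0],
    [255,[0.0034,-0.0003,0.0033],0],
    [255,[0.0035,-0.0003,0.0032],0],
    [255,[0.0035,-0.0003,0.0032],0],
    [255,[0.0035,-0.0003,0.003],0],
    [255,[0.002,-0.0002,0.002],0]
  ],
  "newtons": 20
}}

```text
time: 35.47
tool_pos: [0.4806, 0.1128, 0.136]
tcp_rot: [3.065, -0.099, -0.051]
wrist_force: [1.9, -0.6, 4.2]
width: 0.211
```

```bash
python3 plan.py "((.4333,.1177,.1945),1,-4,255)";python3 rb.py b10;python3 -c "
import cv2,pickle
A,B,C,s=pickle.load(open('b10.pkl','rb'))
cv2.imwrite('pics/b10s.png',cv2.resize(B['pixels'][150:270,230:390,::-1],None,fx=5,fy=5,interpolation=cv2.INTER_CUBIC))"
```

```text
t 35.4667 p [0.4806 0.1128 0.136 ] head -3.8 tilt [-0.0309  0.0752 -0.9967] q [ 0.22  0.04  2.05 -0.07  1.1   1.89] F [ 1.9 -0.6  4.2] w 0.211
[255, [-0.0493, 0.0026, -0.0569], np.float64(0.0041)]
```

View pics/b10s.png

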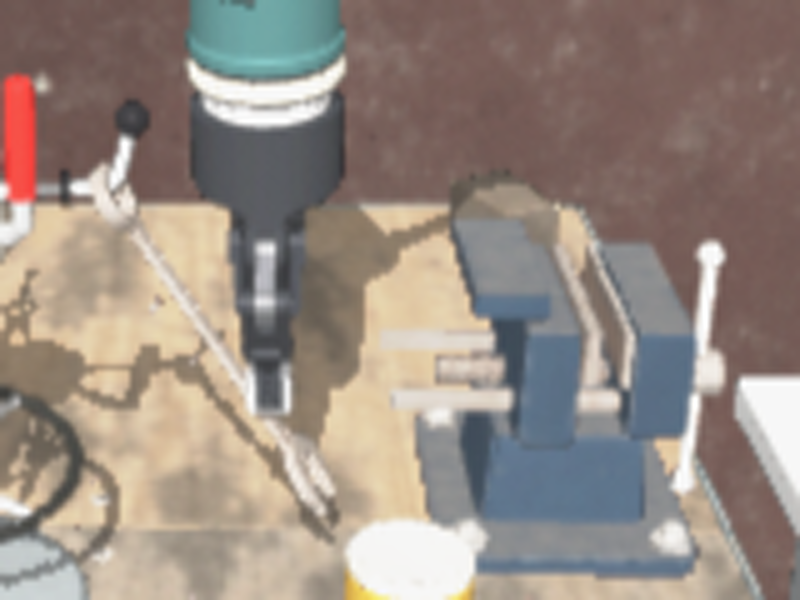

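View pics/b10.png

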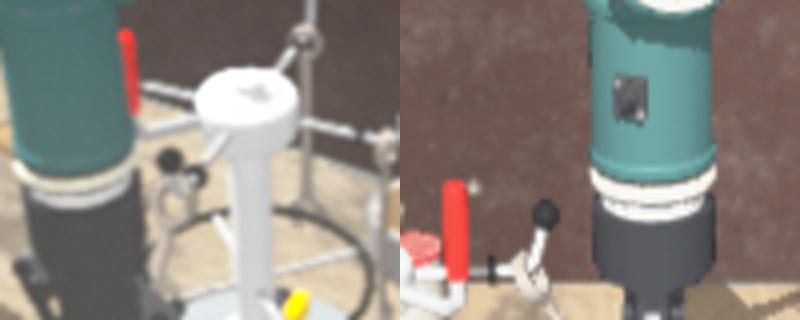

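Request:
{"name": "servo_tool", "arguments": {
  "moves": [
    [190,[0,0,0],0],
    [180,[0,0,0],0],
    [170,[0,0,0],0],
    [160,[0,0,0],0],
    [150,[0,0,0],0],
    [140,[0,0,0],0],
    [120,[0,0,0],0],
    [100,[0,0,0],0]
  ]
}}

```text
time: 36.28
tool_pos: [0.4732, 0.1128, 0.1323]
tcp_rot: [3.064, -0.098, -0.073]
wrist_force: [0.2, -0.5, -0.1]
width: 0.61
```

```bash
python3 plan.py "((.4333,.1177,.1945),1,-4,255)";python3 rb.py b11;python3 -c "
import cv2,pickle
A,B,C,s=pickle.load(open('b11.pkl','rb'))
cv2.imwrite('pics/b11s.png',cv2.resize(B['pixels'][150:290,180:340,::-1],None,fx=4,fy=4,interpolation=cv2.INTER_CUBIC))"
```

```text
t 36.2833 p [0.4732 0.1128 0.1323] head -3.8 tilt [-0.0453  0.0769 -0.996 ] q [ 0.23  0.04  2.06 -0.07  1.1   1.89] F [ 0.2 -0.5 -0.1] w 0.61
[255, [-0.0429, 0.0024, -0.0604], np.float64(0.0041)]
```

View pics/b11s.png

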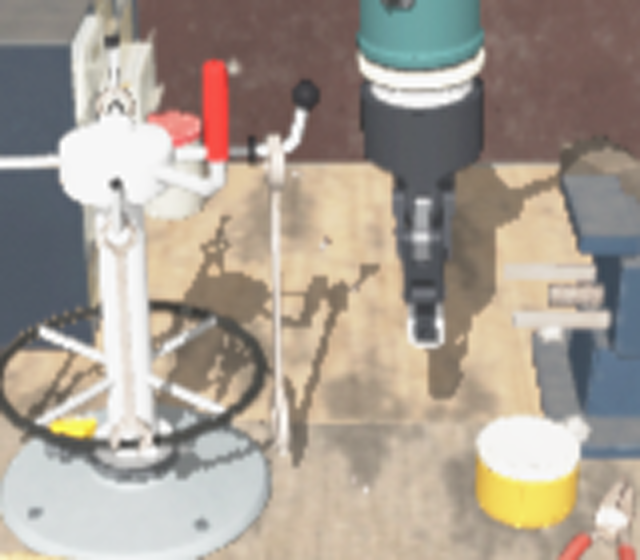

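Request:
{"name": "servo_tool", "arguments": {
  "moves": [
    [100,[-0.003,0,-0.003],0],
    [100,[-0.005,0,-0.006],0],
    [100,[-0.005,0,-0.01],0],
    [100,[-0.004,0,-0.01],0],
    [100,[-0.003,0,-0.01],0],
    [100,[-0.002,0,-0.01],0],
    [100,[0,0,-0.006],0],
    [100,[0,0,0],0]
  ]
}}

```text
time: 37.1
tool_pos: [0.4526, 0.1192, 0.1962]
tcp_rot: [3.065, -0.098, -0.068]
wrist_force: [0.5, -0.9, 0.1]
width: 0.608
```

Request:
{"name": "servo_tool", "arguments": {
  "moves": [
    [100,[0,0,0],0],
    [100,[0,0,0],0],
    [100,[0,0,0],0],
    [100,[0,0,0],0],
    [100,[0,0,0],0],
    [100,[0,0,0],0],
    [100,[0,0,0],0],
    [100,[0,0,0],0]
  ]
}}

```text
time: 37.77
tool_pos: [0.4523, 0.1189, 0.195]
tcp_rot: [3.064, -0.098, -0.071]
wrist_force: [-1.1, 0.5, 0.3]
width: 0.608
```

```bash
python3 plan.py "((.4333,.1177,.1945),1,-4,255)";python3 rb.py b12;python3 -c "
import cv2,pickle
A,B,C,s=pickle.load(open('b12.pkl','rb'))
cv2.imwrite('pics/b12s.png',cv2.hconcat([cv2.resize(B['pixels'][150:290,180:320,::-1],(400,400),interpolation=cv2.INTER_CUBIC),cv2.resize(A['pixels'][95:225,190:320,::-1],(400,400),interpolation=cv2.INTER_CUBIC)]))"
sleep 0
python3 - <<'E'
from m import *
import time
a=cam('side')['pixels'].astype(int)
for i in range(10): bot.read_camera('wrist')
b=cam('side')['pixels'].astype(int); print('diff around spanner',abs(a-b)[180:270,235:260].mean(), abs(a-b)[180:270,235:260].max())
E
```

```text
t 37.7667 p [0.4523 0.1189 0.195 ] head -3.8 tilt [-0.0436  0.0764 -0.9961] q [ 0.25 -0.06  2.04 -0.06  1.23  1.91] F [-1.1  0.5  0.3] w 0.608
[255, [-0.0189, 0.0024, 0.0015], np.float64(0.004)]
diff around spanner 2.0161481481481482 59
```

View pics/b12s.png

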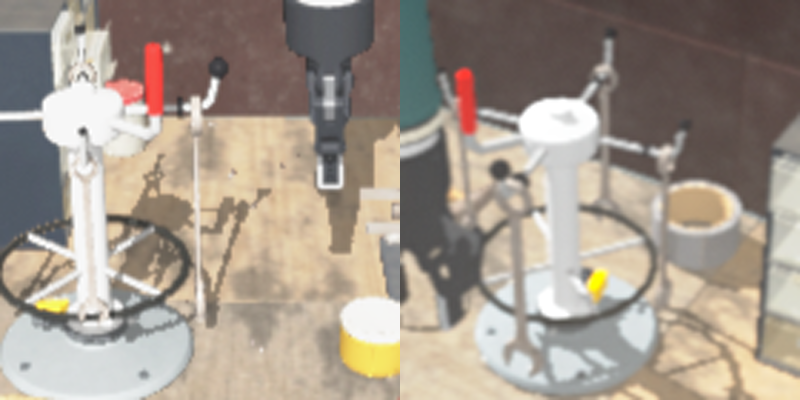

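Request:
{"name": "servo_tool", "arguments": {
  "moves": [
    [100,[0,0,0],0],
    [100,[0,0,0],0],
    [100,[0,0,0],0],
    [100,[0,0,0],0],
    [100,[0,0,0],0],
    [100,[0,0,0],0],
    [100,[0,0,0],0],
    [100,[0,0,0],0]
  ]
}}

```text
time: 39.18
tool_pos: [0.4525, 0.119, 0.1955]
tcp_rot: [3.064, -0.098, -0.069]
wrist_force: [-0.3, -0.7, 0.1]
width: 0.607
```

Request:
{"name": "servo_tool", "arguments": {
  "moves": [
    [100,[0,0,0],0],
    [100,[0,0,0],0],
    [100,[0,0,0],0],
    [100,[0,0,0],0],
    [100,[0,0,0],0],
    [100,[0,0,0],0],
    [100,[0,0,0],0],
    [100,[0,0,0],0]
  ]
}}

```text
time: 39.85
tool_pos: [0.4525, 0.1191, 0.1955]
tcp_rot: [3.065, -0.098, -0.069]
wrist_force: [-0.4, 0.4, 0.4]
width: 0.609
```

Request:
{"name": "servo_tool", "arguments": {
  "moves": [
    [100,[0,0,0],0],
    [100,[0,0,0],0],
    [100,[0,0,0],0],
    [100,[0,0,0],0],
    [100,[0,0,0],0],
    [100,[0,0,0],0],
    [100,[0,0,0],0],
    [100,[0,0,0],0]
  ]
}}

```text
time: 40.52
tool_pos: [0.4526, 0.119, 0.1955]
tcp_rot: [3.064, -0.098, -0.069]
wrist_force: [-1.4, -0.1, 0.3]
width: 0.609
```

Run:
```python
from m import *
L=[]
for i in range(6):
    L.append((cam('side')['pixels'].astype(int),cam('scene')['pixels'].astype(int)))
for i in range(1,6):
    print([ (abs(L[i][k]-L[0][k])[r].mean().round(2),abs(L[i][k]-L[0][k])[r].max()) for k,r in((0,np.s_[185:270,235:262]),(1,np.s_[150:230,215:245]),(0,np.s_[300:380,50:200]))])
cv2.imwrite('pics/f.png',cv2.hconcat([cv2.resize(L[-1][0][150:290,180:320,::-1].astype(np.uint8),(400,400),interpolation=cv2.INTER_CUBIC),cv2.resize(L[-1][1][95:225,190:320,::-1].astype(np.uint8),(400,400),interpolation=cv2.INTER_CUBIC)]))
print(bot.read_state()['time'])
```

```text
[(np.float64(0.44), np.int64(3)), (np.float64(0.49), np.int64(3)), (np.float64(0.47), np.int64(3))]
[(np.float64(0.44), np.int64(3)), (np.float64(0.49), np.int64(3)), (np.float64(0.47), np.int64(4))]
[(np.float64(0.44), np.int64(3)), (np.float64(0.48), np.int64(3)), (np.float64(0.48), np.int64(3))]
[(np.float64(0.43), np.int64(3)), (np.float64(0.5), np.int64(3)), (np.float64(0.48), np.int64(3))]
[(np.float64(0.44), np.int64(2)), (np.float64(0.49), np.int64(3)), (np.float64(0.48), np.int64(4))]
41.1167
```

View pics/f.png

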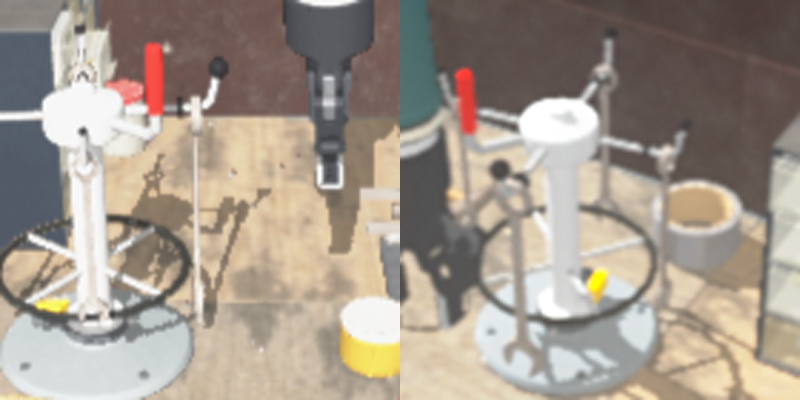

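```bash
python3 -c "
from workcell import bot
print(bot.finish_job(), bot.read_state()['time'])"
```

```text
the job is handed in; nothing more can be done
the job is handed in; nothing more can be done
```

The carousel is at its stop and the loose spanner hangs by its ring on the free hook. I handed the job in after about 41 s of the 72 s; no verdict is reported.

- **Turning and pressing:** I pushed the red post clockwise with the closed fingers until it stopped advancing, about 73° from the start. The wrist force then rose from about 6 N to 9.8 N, and to 12.8 N over the next 0.6 s. I never read more than 12.8 N, but readings came only every 0.67 s or so.
- **Hanging:** I gripped the shank near the jaw end and lowered the ring over the ball with no contact force I could feel. I then let the spanner pivot down in a light 20 N grip, yawing it 12° to clear the vise, and released it about 37° short of vertical. It swung down and settled on the hook.

**Last checks**
- Six camera frames over about half a second showed no change beyond pixel noise.
- The hook ball was at the same pixel as just after pressing.
- The dark lug still appeared against the yellow stop.
- The spanner was upright on the seat, and the gripper was clear of everything.

**Not confirmed**
- I could not measure the lug gap to 1 mm directly. I inferred it from the force rise and the images.
- The force during the press was read only at the end of each call, so how long it stayed above 9 N is an estimate.
- I did not re-measure the three bystanders. The arm was never moved close to them.
- Pressing tilted the tool by up to 6°. I levelled it only partly on the bench and worked with the rest; it caused no visible trouble.

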